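# Free the glue-seized turn-button and take the toy car out of its jig

### The arm

A 7-joint arm with a two-finger parallel gripper is mounted at the origin on the work surface. World frame = base frame: x ahead of the robot, y to its left, z up, the work surface at z = 0. Lengths are in m, angles in rad, forces in N, time in s.
With the tool pointing down it reaches from about 0.425 to 0.875 m from the base axis. Payload 4.7 kg.
Tool frame: the origin (TCP) lies midway between the tips of the shut fingers; the grasp point (between the pads) lies 19 mm behind it (r.pinch_z is the distance from the TCP to the grasp point, in m); z points along the fingers, y is the direction in which the jaws open and shut (so a half turn about z gives the same grasp; the last joint's range is limited). The gripper opens to 87 mm and grips with 3 to 60 N. Pads are 19 mm wide; open, the fingers measure 117 mm over their backs; the gripper's body (75 mm by 190 mm) begins 51 mm behind the grasp point.
Start: joints at [1.177, 0.321, -0.07, 1.45, 0.023, 1.371, -0.057], TCP at [0.258, -0.597, 0.223] pointing down, gripper open.
Joint ranges: [-2.86, 2.86], [-0.3, 2.09], [-1.38, 1.24], [0.06, 2.45], [-1.56, 4.7], [0.09, 2.05], [-2.69, 2.69]. Speed limits (rad/s): [2.57, 2.57, 3.14, 3.14, 3.14, 3.14, 3.14].

### API

Orientations are given as a unit quaternion [w, x, y, z].
In Python, from bench import r gives the robot as it stands. The module is installed in compiled form; this text tells all that it offers.
- The arm moves only by the tool apply_moves, never from a script. Its argument "motion" is a list that holds one entry, the list of rows, each a list of 5 numbers: the shift along the tool's x, y, z scaled (see below), then the turn about the tool's z scaled (see below), then the opening in per cent of the stroke, from 0 (shut) to 100 (fully open). A call has 1 to 10 rows; each row is the pose to reach, as a shift and turn from the pose commanded when the call began, along the tool's axes at that moment, turning the shorter way round; what a row does not reach only later rows make up. The controller multiplies each number of a shift by 0.1 m and each number of a turn by 180 degrees. A row lasts 1/12 s, in which the tool goes at most 41.7 mm and 7.16 degrees, less where a joint would pass 70% of its speed; a pose out of reach is approached as far as the arm can. A call with a number of a shift or a turn outside -1 to 1 is refused whole. A call with a gripper value outside its range is refused whole. The fingers move at their own pace and stop on an object; "grip_force" is the grip in N (left out, the last holds). Time passes only in rows, so rows that repeat a pose let the fingers close. It gives the time, the measured TCP pose, the force and the opening at its end, in the units of the state.
- r.state(): the state, without advancing time (a new reading comes with each control period).
- r.snapshot(name): name is "side" or "top" or "wrist"; returns the picture (420x560x3 uint8, red, green, blue); there is no depth.
- r.camera_params(name): a dict with "fov_y" (degrees; the focal length in pixels is half the picture's height over the tangent of half this angle, whatever the lens; pixels are square), "cx", "cy" (the principal point, pixels), "rvec" (rotation vector, rad) and "tvec" (3), from world to camera coordinates, as OpenCV has them; the wrist camera has in their place "T_tool_cam" (4x4, takes a point from camera to tool coordinates, whose origin is the TCP and whose axes are the flange's). Camera axes: x right, y down, z forward; pixel columns grow to the right and rows downward; lengths in m; the calibration is good to about 2 mm. A picture is of the moment at which its call begins: read the wrist's pose just before it. camera_params takes no time and is no camera call.
- r.job_done(): hands the job in, once; it reports no verdict.
Trained networks look in the newest picture that a camera, given by its name, has taken for a name from the list of things; names that differ only in an ending like _2 or _b are one class to them, and where a whole thing is asked for, a point or a joint stands for the part that bears it (a point fixed in the world has none). Each returns a list of dicts, best first, with "conf" (0 to 1); they miss things now and then, are a little off and sometimes report something else, mostly with a low value. They report only what shows in the picture. A call takes as long as a camera call. They do not tell look-alikes from the thing itself.
- r.boxes_of(camera, name): "position" ([x, y, z] in m, in the coordinates of the camera as it stood for that picture, good to about 4 mm: the middle of the surface that is visible of it).
- r.outline_of(camera, name): "region" (420x560 bool, what is visible of it).
The state is a dict: "time_s": time; "joints": joint angles; "dq": joint speeds; "effort": joint torques, N m; "tool_pos": TCP position; "tcp_rot": TCP orientation; "contact_force": force on the tool from outside, world axes, zero at the start; "wrist_torque": the same for the moment, N m; "gripper_width": opening from 0.0 (shut) to 1.0 (fully open).
Only numpy, scipy, OpenCV 4.12 (cv2) and the standard library are available. Lean on these libraries where they do the work, as an engineer would, in place of code of your own. Each camera call takes 0.05 s, during which the arm holds its last target.

### The job

Old glue has seized the knob of the turn-button that holds the wooden toy car in the dark gluing jig: grip the brass knob and rock it to and fro in small arcs, easing off whenever it binds so that its stud is not sheared, until it breaks free. Then turn it anticlockwise by about a quarter turn so that the red arm is well clear of the car, lift the car out, and set it down, without dropping it, on its wheels inside the green tray. Leave the arm swung clear and the other things on the table where they are.

Things in the scene. Friction and masses are not known exactly. Their poses are not given: they have to be found in the camera images.
- jig: Dark hardwood jig fixed to the table: board 180 x 150 mm (x, y), 40 mm thick. Origin: centre of its underside; z up. Knob axis: vertical, at x -45, y -32 mm here, on a pedestal of 20 mm radius up to 71 mm above the table. The car stands on the board (40 mm up), its origin at x 0, y +30 mm, nose to -x, between rails 10 mm high beside the wheels and stops 16 mm high at nose and tail.
- turnbutton (a joint): Angle of knob and red arm, rad, anticlockwise from above positive. At 0 the arm points along the jig's +y, 2 mm above the car's bonnet; at +1.57 along the jig's -x, clear of the car. Stays where left (friction 0.05 N m); range -0.5 to +1.75 once free. While seized it starts near 0.15 and binds hard somewhere from 0.17 to 0.67 one way and 0.13 to -0.37 the other: differs each time, feel for it.
- stud (a joint): Elastic twist of the stud under the knob, rad, signed as the knob's turn, 4 N m/rad; it twists only while the knob is pressed on after binding. 0.02 to 0.05 (0.08 to 0.2 N m) is a firm push; beyond 0.08 (0.32 N m) either way it shears. Each firm push to where it binds on one side, after the other, cracks more glue (pushing twice on one side does not); 3 to 7 pushes in all free it.
- knob_grip (a point): Grip point on the knob, on its axis, 106 mm above the table. The knob is an upright brass bar 12 mm thick, 46 mm long and 32 mm high (88 to 120 mm above the table) whose length lies along the arm; this frame's y axis points along the bar and arm, its x axis across the 12 mm thickness, z up.
- button_tip (a point): End of the red arm, 70 mm from the knob axis, at the arm's mid-height (77 mm above the table). The arm is 16 mm wide and 10 mm thick, its top 82 mm above the table.
- car: Pale wooden toy car (130 to 210 g), 130 mm long, 56 mm over its wheels, body 40 mm wide. Origin midway between the wheels at the height of their underside; x runs lengthwise from nose (-x) to tail, z up. The bonnet is 30 mm high, the cabin 58 mm high from x -4 to +54 mm. Wheels of 14 mm radius stand at x -41 and +41 mm, 21 to 28 mm off the centre line; they do not turn.
- car_grip (a point): Point in the car's cabin to grip across the 40 mm width: x +10, y 0, 43 mm above the wheels' underside; axes as the car's.
- tray: Green open tray fixed to the table, 220 x 160 mm outside, 22 mm high, walls 6 mm and floor 6 mm thick or less. Origin: centre of its underside, on the table; x along its length.
- tray_in (a point): Centre of the tray's inner floor, axes as the tray's.
- truck: Finished wooden toy truck, bystander, 130 mm long, 55 mm high; origin under its middle.
- van: Finished wooden toy van, bystander, 130 mm long, 56 mm high; origin under its middle.
- wheel_a: Loose wooden wheel, bystander, 38 mm across and 12 mm high; origin under its middle.
- wheel_b: Loose wooden wheel, bystander, 38 mm across and 12 mm high; origin under its middle.
- glue: Yellow glue bottle, bystander, 56 mm across, 170 mm high; origin under its middle.
- cup: White cup, bystander, 70 mm across, 85 mm high; origin under its middle.
Things that resemble listed ones, but are neither listed nor needed, are in the scene too. What is shaped like the car but orange or pink is not meant.

How it is judged:
On the way, in this order (a step that is already met when the one before it is completed fails the run):
1. the seized knob is broken free and the arm swung clear of the car (value of joint turnbutton above 1.15 rad), for 0.2 s.
2. the car is lifted out of the jig (z of car in the frame of jig above 0.07 m and contact force between car and the fingers above 0.5 N), for 0.1 s.
At the end, for the whole second after the job is handed in: The car stands on its wheels inside the green tray: its origin within 4 mm of the tray's floor in height and within 90 mm (along) and 60 mm (across) of the tray's centre, tilted under 0.08 rad, at rest (under 0.02 m/s), and the turn-button is still at 1.15 rad or more (x of car in the frame of tray_in between -0.09 and 0.09 m and y of car in the frame of tray_in between -0.06 and 0.06 m and z of car in the frame of tray_in between -0.004 and 0.004 m and angle between car's own z axis and vertical below 0.08 rad and linear speed of car below 0.02 m/s and value of joint turnbutton above 1.15 rad); the robot touches nothing.
It fails at once if the stud is sheared (twisted beyond 0.08 rad) (value of joint stud above 0.08 rad or value of joint stud below -0.08 rad).
It fails at once if the car is pulled about (25 mm) before the arm is clear of it (distance of car from where it was at the start of the episode above 0.025 m and value of joint turnbutton below 1 rad).
It fails at once if the car is dropped (over 0.6 m/s with no finger on it) (linear speed of car above 0.6 m/s and contact force between car and the fingers below 0.1 N).
It fails at once if another thing on the table (truck, van, a wheel, glue bottle or cup) is moved over 30 mm (distance of any of truck, van, wheel_a, wheel_b, glue, cup from where it was at the start of the episode above 0.03 m).
It also fails if it takes over 72 s, if anything falls off the work surface, if the arm or the gripper's body presses on something with over 40 N, if the wrist force passes 120 N, or if a joint passes its speed limit or range.

## Working session

There is one attempt and no reset: what is moved stays moved. The work goes in short steps, Python scripts to look and compute and a tool call to move; the robot and the scene stay as the last step left them, time stands still between calls to the robot, and variables do not carry over. Pictures are saved under pics/ and viewed, and the job is handed in when it is done.

Besides the shell and the picture viewer there is one more tool, called after "Emit:" by a JSON object that holds its "api" and its "payload", one argument or row to a line. apply_moves: Moves the arm, as the interface text tells. Its arguments: {"type":"object","properties":{"motion":{"type":"array","items":{"type":"array","items":{"type":"array","items":{"type":"number"}}}},"grip_force":{"type":"number"}},"required":["motion"]}

```bash
mkdir -p pics; ls; python3 - <<'E'
from bench import r
import cv2
print(r.state()); print(r.pinch_z)
for n in("top","side","wrist"):
    cv2.imwrite(f"pics/{n}0.png",r.snapshot(n)[:,:,::-1]); print(n,r.camera_params(n))
    for t in("jig","car","tray","turnbutton","knob_grip"):
        print(t,[(d['conf'],d['position']) for d in r.boxes_of(n,t)][:4])
E
```

```text
pics
{'time_s': 0.0, 'joints': array([ 1.17704164,  0.32182207, -0.07009151,  1.45170443,  0.02263871,
        1.37080217, -0.05690159]), 'dq': array([-0.0009669 ,  0.00011351,  0.00041129, -0.00031318,  0.00056822,
        0.00011451, -0.00103885]), 'effort': array([ 6.20803148e-04, -4.91284811e+01, -4.03308626e-01, -3.12531745e+01,
       -6.37762877e-02,  4.36411088e-02,  1.94163649e-04]), 'tool_pos': array([ 0.2575351 , -0.5961838 ,  0.22144742]), 'tcp_rot': array([-9.38187015e-04,  9.79273879e-01,  2.02538192e-01, -2.63517473e-04]), 'contact_force': array([-0.77465227,  0.3129761 ,  0.48052436]), 'wrist_torque': array([ 0.03296253, -0.01513054, -0.04230396]), 'gripper_width': 0.9985332910608866}
0.0187
top {'fov_y': 44.71933818551782, 'cx': 279.77460255983937, 'cy': 207.8889763528644, 'rvec': array([ 2.13519753, -2.13008923,  0.19971546]), 'tvec': array([-0.01418734,  0.53757164,  1.24948779])}
jig [(0.84, [-0.1191, 0.002, 1.3032])]
car [(0.67, [-0.1628, -0.0071, 1.2749]), (0.59, [-0.1756, 0.2214, 1.275]), (0.57, [-0.324, 0.1328, 1.2921])]
tray [(0.81, [0.1374, 0.0213, 1.3394])]
[... 429 characters left out ...]
1])]
car [(0.69, [0.0863, 0.3067, 1.2104])]
tray [(0.64, [0.0507, -0.0554, 1.5297])]
turnbutton [(0.76, [0.0311, 0.0922, 1.3015])]
knob_grip [(0.71, [0.0311, 0.0951, 1.305]), (0.25, [0.0517, -0.0552, 1.5309])]
wrist {'fov_y': 68.41933997795599, 'cx': 281.1321408530385, 'cy': 207.96154502002153, 'T_tool_cam': array([[ 1.41708611e-04, -9.63181120e-01, -2.68853324e-01,
         7.36699579e-02],
       [ 9.99999931e-01,  4.45181349e-05,  3.67596624e-04,
         3.13480527e-04],
       [-3.42093280e-04, -2.68853358e-01,  9.63181060e-01,
        -1.62067353e-01],
       [ 0.00000000e+00,  0.00000000e+00,  0.00000000e+00,
         1.00000000e+00]])}
jig []
car []
tray []
turnbutton []
knob_grip []
```

View pics/top0.png

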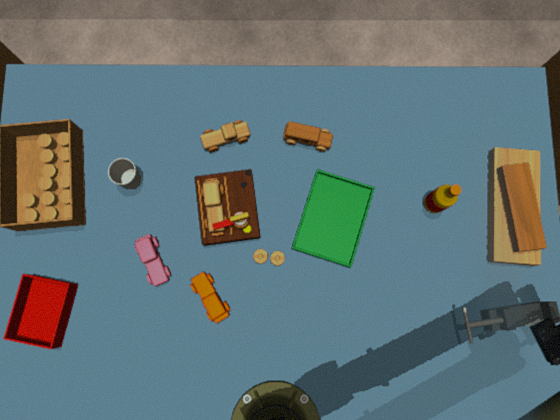

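View pics/side0.png

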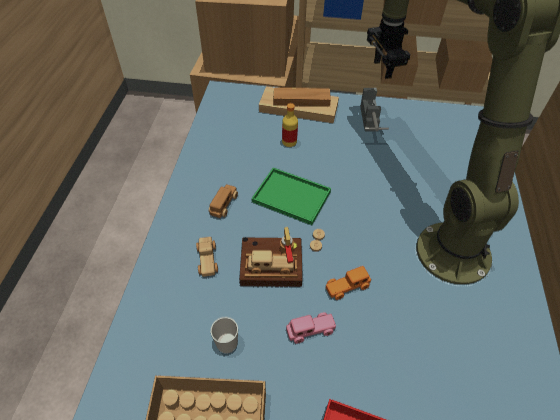

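```bash
cat > h.py <<'E'
import numpy as np, cv2
from scipy.spatial.transform import Rotation as R
def K(p,h=420):
    f=h/2/np.tan(np.radians(p['fov_y'])/2); return np.array([[f,0,p['cx']],[0,f,p['cy']],[0,0,1]])
def ext(r,cam,st=None):
    p=r.camera_params(cam)
    if cam!='wrist':
        return K(p),R.from_rotvec(p['rvec']).as_matrix(),np.array(p['tvec'])
    st=st or r.state(); q=st['tcp_rot']; A=R.from_quat([q[1],q[2],q[3],q[0]]).as_matrix()
    T=np.eye(4);T[:3,:3]=A;T[:3,3]=st['tool_pos']; T=np.linalg.inv(T@p['T_tool_cam'])
    return K(p),T[:3,:3],T[:3,3]
def proj(E,P):
    k,A,t=E; c=np.atleast_2d(P)@A.T+t; u=c@k.T; return u[:,:2]/u[:,2:]
def back(E,uv,z):
    k,A,t=E; d=np.linalg.solve(k,np.r_[uv,1]); d=A.T@d; c=-A.T@t; return c+d*(z-c[2])/d[2]
def c2w(E,p): return E[1].T@(np.array(p)-E[2])
E
python3 - <<'E'
from h import *; from bench import r
for n in("top","side"):
    E=ext(r,n)
    im=r.snapshot(n)
    x=(190,160,80,100) if n=='top' else (235,220,80,75)
    c=im[x[1]:x[1]+x[3],x[0]:x[0]+x[2],::-1]
    cv2.imwrite(f"pics/{n}z.png",cv2.resize(c,None,fx=6,fy=6,interpolation=cv2.INTER_CUBIC))
    for t in("jig","car","tray","turnbutton","button_tip","truck","van","wheel_a","glue","cup"):
        print(n,t,[(d['conf'],c2w(E,d['position']).round(3)) for d in r.boxes_of(n,t)][:4])
E=ext(r,'top')
for o in("jig","tray"):
    m=r.outline_of('side' if 0 else 'top',o)[0]['region'].astype(np.uint8)
    cs=max(cv2.findContours(m,0,2)[0],key=cv2.contourArea)
    b=cv2.boxPoints(cv2.minAreaRect(cs)); h=.04 if o=='jig' else .022
    w=np.array([back(E,p,h) for p in b]); print(o,b.round(1),w.round(3),w.mean(0))
    print(np.linalg.norm(w[1]-w[0]),np.linalg.norm(w[2]-w[1]),np.degrees(np.arctan2(*(w[1]-w[0])[1::-1])))
print(r.state()['time_s'])
E
```

```text
top jig [(0.91, array([0.537, 0.102, 0.042]))]
top car [(0.62, array([0.318, 0.162, 0.032])), (0.58, array([0.54 , 0.153, 0.068])), (0.24, array([ 0.732, -0.087,  0.049]))]
top tray [(0.89, array([ 0.523, -0.15 ,  0.003])), (0.31, array([ 0.733, -0.091,  0.052]))]
top turnbutton [(0.84, array([0.498, 0.098, 0.085])), (0.7, array([ 0.518, -0.152,  0.01 ]))]
top button_tip [(0.68, array([0.498, 0.097, 0.088])), (0.66, array([0.423, 0.036, 0.005]))]
top truck [(0.77, array([0.736, 0.127, 0.028])), (0.61, array([0.543, 0.149, 0.069]))]
top van [(0.75, array([ 0.733, -0.087,  0.051]))]
top wheel_a [(0.67, array([ 0.414, -0.006,  0.008])), (0.64, array([0.424, 0.036, 0.009]))]
top glue [(0.89, array([ 0.553, -0.403,  0.11 ]))]
top cup [(0.72, array([0.63 , 0.392, 0.044]))]
side jig [(0.57, array([0.533, 0.14 , 0.04 ]))]
side car [(0.81, array([0.413, 0.32 , 0.03 ])), (0.58, array([0.318, 0.167, 0.032])), (0.56, array([0.545, 0.171, 0.07 ])), (0.36, array([0.502, 0.107, 0.09 ]))]
side tray [(0.68, array([ 0.52 , -0.153,  0.007])), (0.56, array([0.502, 0.109, 0.09 ]))]
side turnbutton [(0.78
[... 382 characters left out ...]
0.045, 0.013])), (0.49, array([ 0.415, -0.002,  0.014]))]
side glue [(0.7, array([ 0.558, -0.401,  0.089])), (0.7, array([0.545, 0.167, 0.066]))]
side cup [(0.71, array([0.625, 0.374, 0.048]))]
jig [[192.6 175. ]
 [252.1 167.6]
 [261.  238.8]
 [201.5 246.2]] [[0.624 0.212 0.04 ]
 [0.645 0.059 0.04 ]
 [0.46  0.034 0.04 ]
 [0.44  0.184 0.04 ]] [0.54231967 0.12243692 0.04      ]
0.15459095795311306 0.1869148018441576 -82.4192237922149
tray [[290.7 249.3]
 [315.7 168.1]
 [375.6 186.6]
 [350.6 267.7]] [[ 0.435 -0.041  0.022]
 [ 0.649 -0.107  0.022]
 [ 0.6   -0.264  0.022]
 [ 0.388 -0.194  0.022]] [ 0.51793017 -0.15148807  0.022     ]
0.22404760165029827 0.16397869435887583 -17.187468849783787
2.1
```

```bash
sleep 0.1
```

```text
(no output)
```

View pics/topz.png

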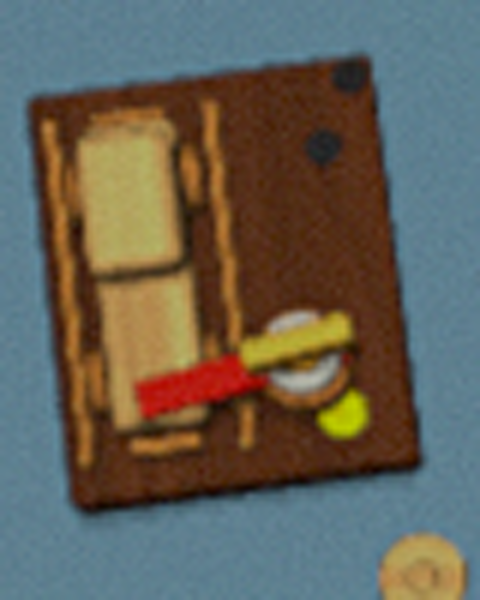

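View pics/sidez.png

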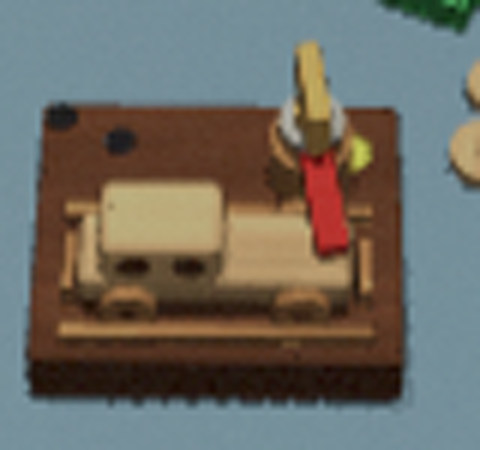

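```bash
cat >> h.py <<'E'
def plan(p0,yaw0,p1,yaw1,ncalls):
    """rows of tool shift/turn per call; yaw = world yaw of tool x (deg), tool down"""
    p0=np.array(p0,float);p1=np.array(p1,float)
    for i in range(ncalls):
        d=(p1-p0)/ncalls; y=np.radians(yaw0+(yaw1-yaw0)*i/ncalls)
        print(np.round([d@[np.cos(y),np.sin(y),0]/.1, d@[np.sin(y),-np.cos(y),0]/.1, -d[2]/.1, -(yaw1-yaw0)/ncalls/180],4).tolist())
def yaw(st):
    q=st['tcp_rot'];A=R.from_quat([q[1],q[2],q[3],q[0]]).as_matrix(); return np.degrees(np.arctan2(A[1,0],A[0,0])),A
E
python3 - <<'E'
from h import *; from bench import r
E=ext(r,'top')
a=back(E,[230.5,219.5],.12);b=back(E,[248.8,214.7],.12);print(a,b,(a+b)/2,np.linalg.norm(a-b),np.degrees(np.arctan2(*(a-b)[1::-1])))
print(yaw(r.state())[0])
plan([.2575,-.596,.2225],23.4,[.50,.09,.2225],105,8)
E
```

```text
[0.49613908 0.10528513 0.12      ] [0.5078825 0.0617875 0.12     ] [0.50201079 0.08353632 0.12      ] 0.04505499373338611 105.10842740412787
23.364040586915884
[0.6187, -0.6666, -0.0, -0.0567]
[0.727, -0.5465, -0.0, -0.0567]
[0.8123, -0.4091, -0.0, -0.0567]
[0.8719, -0.2588, -0.0, -0.0567]
[0.904, -0.1003, -0.0, -0.0567]
[0.9074, 0.0614, -0.0, -0.0567]
[0.8822, 0.2211, -0.0, -0.0567]
[0.8291, 0.3738, -0.0, -0.0567]
```

Emit:
{"api": "apply_moves", "payload": {
  "motion": [
    [[0.206,-0.222,0,-0.0189,100],[0.412,-0.444,0,-0.0378,100],[0.619,-0.667,0,-0.0567,100]]
  ]
}}

```text
time_s: 2.35
tool_pos: [0.2881, -0.5101, 0.2222]
tcp_rot: [-0.0, 0.957, 0.29, 0.0]
contact_force: [1.1, -0.1, 0.6]
gripper_width: 1.004
```

Emit:
{"api": "apply_moves", "payload": {
  "motion": [
    [[0.242,-0.182,0,-0.0189,100],[0.485,-0.364,0,-0.0378,100],[0.727,-0.546,0,-0.0567,100]]
  ]
}}

```text
time_s: 2.6
tool_pos: [0.3188, -0.4238, 0.2227]
tcp_rot: [0.0, 0.927, 0.374, -0.0]
contact_force: [0.2, 0.1, 0.2]
gripper_width: 1.001
```

Emit:
{"api": "apply_moves", "payload": {
  "motion": [
    [[0.271,-0.136,0,-0.0189,100],[0.541,-0.273,0,-0.0378,100],[0.812,-0.409,0,-0.0567,100]]
  ]
}}

```text
time_s: 2.85
tool_pos: [0.3492, -0.3381, 0.2228]
tcp_rot: [0.0, 0.89, 0.455, -0.0]
contact_force: [1.1, -0.1, 0.0]
gripper_width: 1.003
```

Emit:
{"api": "apply_moves", "payload": {
  "motion": [
    [[0.291,-0.086,0,-0.0189,100],[0.581,-0.173,0,-0.0378,100],[0.872,-0.259,0,-0.0567,100]]
  ]
}}

```text
time_s: 3.1
tool_pos: [0.3795, -0.2524, 0.2228]
tcp_rot: [0.0, 0.846, 0.533, -0.0]
contact_force: [1.0, 0.5, 0.6]
gripper_width: 1.001
```

Emit:
{"api": "apply_moves", "payload": {
  "motion": [
    [[0.301,-0.033,0,-0.0189,100],[0.603,-0.067,0,-0.0378,100],[0.904,-0.1,0,-0.0567,100]]
  ]
}}

```text
time_s: 3.35
tool_pos: [0.4098, -0.1666, 0.2228]
tcp_rot: [0.001, 0.796, 0.606, -0.0]
contact_force: [0.7, -0.5, -0.3]
gripper_width: 1.001
```

Emit:
{"api": "apply_moves", "payload": {
  "motion": [
    [[0.302,0.02,0,-0.0189,100],[0.605,0.041,0,-0.0378,100],[0.907,0.061,0,-0.0567,100]]
  ]
}}

```text
time_s: 3.6
tool_pos: [0.4401, -0.0809, 0.2229]
tcp_rot: [0.001, 0.739, 0.674, 0.0]
contact_force: [1.1, 0.2, 0.4]
gripper_width: 0.998
```

Emit:
{"api": "apply_moves", "payload": {
  "motion": [
    [[0.294,0.074,0,-0.0189,100],[0.588,0.147,0,-0.0378,100],[0.882,0.221,0,-0.0567,100]]
  ]
}}

```text
time_s: 3.85
tool_pos: [0.4704, 0.0049, 0.2229]
tcp_rot: [0.001, 0.676, 0.737, 0.0]
contact_force: [0.0, 0.2, 0.0]
gripper_width: 1.004
```

Emit:
{"api": "apply_moves", "payload": {
  "motion": [
    [[0.276,0.125,0,-0.0189,100],[0.553,0.249,0,-0.0378,100],[0.829,0.374,0,-0.0567,100],[0.829,0.374,0,-0.0567,100],[0.829,0.374,0,-0.0567,100]]
  ]
}}

```text
time_s: 4.27
tool_pos: [0.5004, 0.0911, 0.2226]
tcp_rot: [-0.0, 0.607, 0.795, 0.0]
contact_force: [-0.2, -1.1, 0.3]
gripper_width: 1.002
```

```bash
python3 - <<'E'
from h import *; from bench import r
s=r.state(); im=r.snapshot('wrist'); cv2.imwrite('pics/w1.png',im[:,:,::-1])
E=ext(r,'wrist',s); print(yaw(s)[0],s['joints'],s['wrist_torque'])
for t in("turnbutton","car","jig"):
    print(t,[(d['conf'],c2w(E,d['position']).round(4)) for d in r.boxes_of('wrist',t)])
for z,p in((.12,[.502,.0835,.12]),): print(proj(E,p))
E
```

```text
105.23468589343364 [ 0.53023305  0.06197796 -0.78360478  1.77244335  0.0444399   1.32532496
  0.00268384] [-0.05654558 -0.06630752 -0.012199  ]
turnbutton [(0.77, array([0.4968, 0.1035, 0.0841]))]
car [(0.86, array([0.5413, 0.1596, 0.0785])), (0.78, array([0.3165, 0.1673, 0.0317]))]
jig [(0.58, array([0.5368, 0.1136, 0.0405]))]
[[280.39320053 215.58858034]]
```

View pics/w1.png

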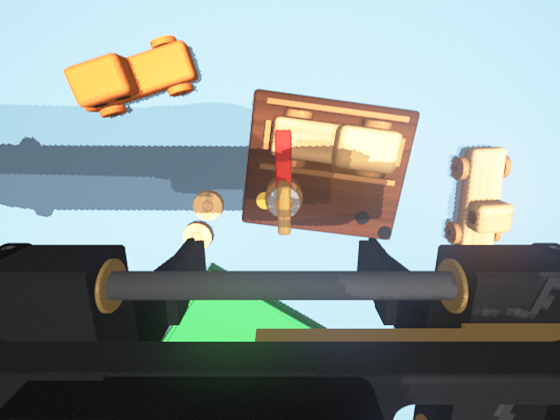

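```bash
python3 - <<'E'
import cv2
im=cv2.imread('pics/w1.png'); c=im[115:245,235:425]
cv2.imwrite('pics/w1z.png',cv2.resize(c,None,fx=4,fy=4,interpolation=cv2.INTER_CUBIC))
E
```

```text
(no output)
```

View pics/w1z.png

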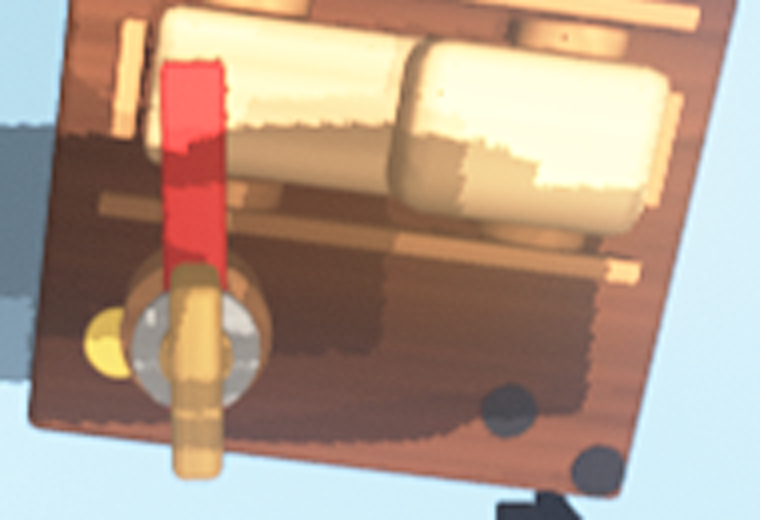

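```bash
python3 - <<'E'
from h import *; from bench import r
s=r.state(); E=ext(r,'wrist',s)
from scipy.optimize import least_squares
Z=lambda u,v:[235+u/4,115+v/4]
# bar top near corners, tip corners of arm top (z .082)
for nm,uv,z in (("nearL",Z(172,475),.12),("nearR",Z(222,475),.12),("farbot",Z(197,265),.088),("fartop",Z(197,285),.12),("tipL",Z(162,62),.082),("tipR",Z(224,62),.082),("jig1",Z(30,425),.04),("jig2",Z(620,495),.04),("jig3",[256.5,90],.04),("jig4",[419.5,110],.04),("carfront",Z(147,155),.07)):
    print(nm,back(E,uv,z).round(4))
E
```

```text
nearL [0.5042 0.0625 0.12  ]
nearR [0.5152 0.0654 0.12  ]
farbot [0.499 0.105 0.088]
fartop [0.4983 0.1065 0.12  ]
tipL [0.4786 0.149  0.082 ]
tipR [0.4929 0.1527 0.082 ]
jig1 [0.4668 0.0378 0.04  ]
jig2 [0.6415 0.0615 0.04  ]
jig3 [0.4486 0.1823 0.04  ]
jig4 [0.6209 0.2074 0.04  ]
carfront [0.4806 0.1256 0.07  ]
```

Emit:
{"api": "apply_moves", "payload": {
  "motion": [
    [[-0.076,0.017,0.3,0,100],[-0.076,0.017,0.6,0,100],[-0.076,0.017,0.9,0,100],[-0.076,0.017,0.9,0,100]]
  ],
  "grip_force": 5
}}

```text
time_s: 4.8
tool_pos: [0.4999, 0.0797, 0.1273]
tcp_rot: [-0.003, 0.61, 0.793, -0.003]
contact_force: [-1.6, -1.7, -0.1]
gripper_width: 1.0
```

Emit:
{"api": "apply_moves", "payload": {
  "motion": [
    [[0,0,0.25,0,100],[0,0,0.45,0,100],[0,0,0.45,0,100]]
  ]
}}

```text
time_s: 5.05
tool_pos: [0.502, 0.0807, 0.0856]
tcp_rot: [-0.002, 0.609, 0.793, -0.002]
contact_force: [-0.9, 0.8, -0.3]
gripper_width: 1.001
```

```bash
cat >> h.py <<'E'
def show():
    from bench import r
    s=r.state(); print('t',round(s['time_s'],2),'yaw',round(yaw(s)[0],2),'F',s['contact_force'].round(2),'T',s['wrist_torque'].round(3),'w',round(s['gripper_width']*87,1),'p',s['tool_pos'].round(4),'j7',s['joints'][6].round(2),'e7',s['effort'][6].round(3)); return s
E
python3 - <<'E'
from h import *; from bench import r
show()
cv2.imwrite('pics/w2.png',r.snapshot('wrist')[:,:,::-1])
E
```

```text
t 5.05 yaw 104.92 F [-0.87  0.82 -0.29] T [-0.024 -0.083 -0.006] w 87.1 p [0.502  0.0807 0.0856] j7 -0.09 e7 -0.205
```

View pics/w2.png

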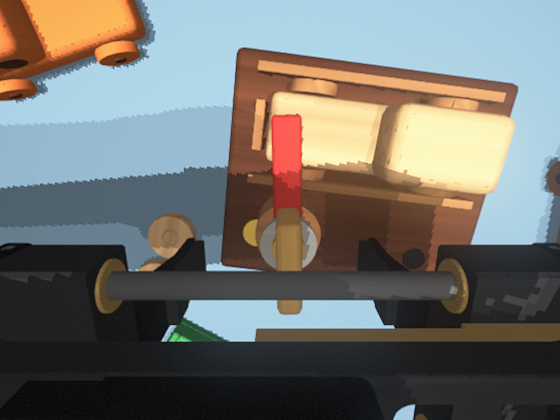

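Emit:
{"api": "apply_moves", "payload": {
  "motion": [
    [[0,0,0,0,100],[0,0,0,0,100]]
  ]
}}

```text
time_s: 5.27
tool_pos: [0.5055, 0.0822, 0.0896]
tcp_rot: [0.001, 0.609, 0.793, 0.001]
contact_force: [0.5, -0.0, -0.2]
gripper_width: 0.999
```

```bash
python3 - <<'E'
from h import *; from bench import r
s=show(); im=r.snapshot('wrist');cv2.imwrite('pics/w3.png',cv2.resize(im[180:330,210:370,::-1],None,fx=4,fy=4,interpolation=cv2.INTER_CUBIC))
E=ext(r,'wrist',s)
for o in [(.504,.0842),(.5044,.0845)]:
  for th in (104.5,106.5):
    d=np.array([np.cos(np.radians(th)),np.sin(np.radians(th))]); n=np.array([d[1],-d[0]]);c=np.array(o)
    print(th,[((proj(E,np.r_[c+a*.023*d+b*.006*n,.12])[0]-[210,180])*4).round(0).tolist() for a,b in((-1,-1),(-1,1),(1,1),(1,-1))], [((proj(E,np.r_[c+.07*d+b*.008*n,.082])[0]-[210,180])*4).round(0).tolist() for b in(-1,1)])
E
```

```text
t 5.27 yaw 104.98 F [ 0.47 -0.03 -0.17] T [ 0.001 -0.074 -0.002] w 86.9 p [0.5055 0.0822 0.0896] j7 -0.09 e7 0.006
104.5 [[226.0, 558.0], [324.0, 559.0], [331.0, 207.0], [224.0, 206.0]] [[220.0, -227.0], [341.0, -226.0]]
106.5 [[233.0, 560.0], [330.0, 557.0], [324.0, 205.0], [217.0, 208.0]] [[202.0, -225.0], [323.0, -228.0]]
104.5 [[230.0, 557.0], [327.0, 558.0], [335.0, 206.0], [229.0, 205.0]] [[224.0, -228.0], [345.0, -227.0]]
106.5 [[237.0, 559.0], [334.0, 556.0], [328.0, 204.0], [222.0, 207.0]] [[205.0, -226.0], [326.0, -229.0]]
```

View pics/w3.png

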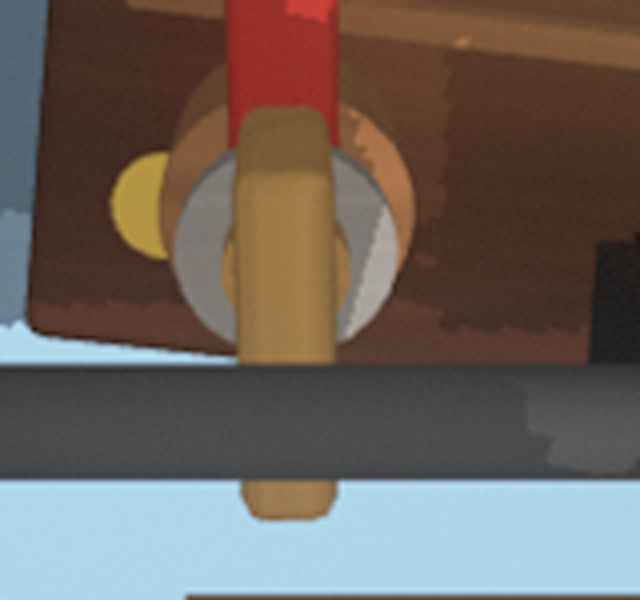

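Emit:
{"api": "apply_moves", "payload": {
  "motion": [
    [[0,0,0,0,100],[0,0,0,0,100],[0,0,0,0,100],[0,0,0,0,100]]
  ]
}}

```text
time_s: 5.65
tool_pos: [0.5042, 0.0823, 0.0878]
tcp_rot: [0.0, 0.609, 0.793, 0.0]
contact_force: [0.3, -0.1, 0.9]
gripper_width: 1.001
```

```bash
python3 - <<'E'
from h import *; from bench import r
s=show(); im=r.snapshot('wrist');cv2.imwrite('pics/w4.png',cv2.resize(im[180:330,210:370,::-1],None,fx=4,fy=4,interpolation=cv2.INTER_CUBIC))
E=ext(r,'wrist',s); print(s['tcp_rot'])
for u in [(289,518),(285,172)]: print(back(E,np.array(u)/4+[210,180],.12))
show()
E
```

```text
t 5.65 yaw 105.02 F [ 0.33 -0.07  0.85] T [ 0.023 -0.12   0.024] w 87.1 p [0.5042 0.0823 0.0878] j7 -0.09 e7 0.001
[2.28172644e-04 6.08632019e-01 7.93452589e-01 5.40724244e-05]
[0.50840282 0.06919832 0.12      ]
[0.49658192 0.11136026 0.12      ]
t 5.7 yaw 105.01 F [-0.81 -0.33 -1.34] T [-0.032 -0.073  0.02 ] w 87.0 p [0.5041 0.0822 0.0877] j7 -0.09 e7 0.001
```

View pics/w4.png

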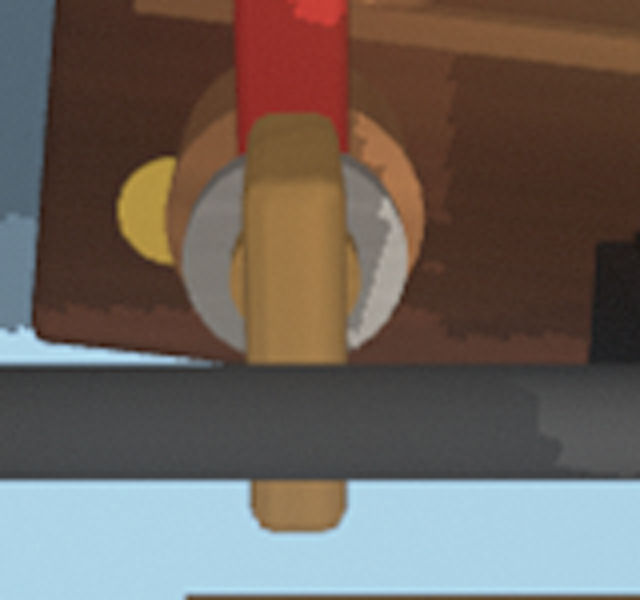

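```bash
python3 - <<'E'
from h import *; from bench import r
s=show()
im=r.snapshot('top');cv2.imwrite('pics/t2.png',cv2.resize(im[195:240,205:265,::-1],None,fx=12,fy=12,interpolation=cv2.INTER_CUBIC))
im=r.snapshot('side');cv2.imwrite('pics/s2.png',cv2.resize(im[220:265,265:325,::-1],None,fx=12,fy=12,interpolation=cv2.INTER_CUBIC))
E=ext(r,'top')
w=np.array([back(E,np.array(u)/6+[190,160],.04) for u in [(30,98),(368,58),(420,463),(80,512)]]);print(w.round(4),w.mean(0))
E=ext(r,'wrist',s)
w=np.array([back(E,np.array(u)/4+[210,180],.12) for u in [(298,530),(294,180)]]);print(w,w.mean(0))
E
```

```text
t 5.7 yaw 105.01 F [-0.81 -0.33 -1.34] T [-0.032 -0.073  0.02 ] w 87.0 p [0.5041 0.0822 0.0877] j7 -0.09 e7 0.001
[[0.6211 0.206  0.04  ]
 [0.6394 0.0609 0.04  ]
 [0.4636 0.0369 0.04  ]
 [0.4425 0.1795 0.04  ]] [0.54164877 0.12084658 0.04      ]
[[0.50979335 0.06789846 0.12      ]
 [0.49771363 0.11069849 0.12      ]] [0.50375349 0.08929847 0.12      ]
```

View pics/t2.png

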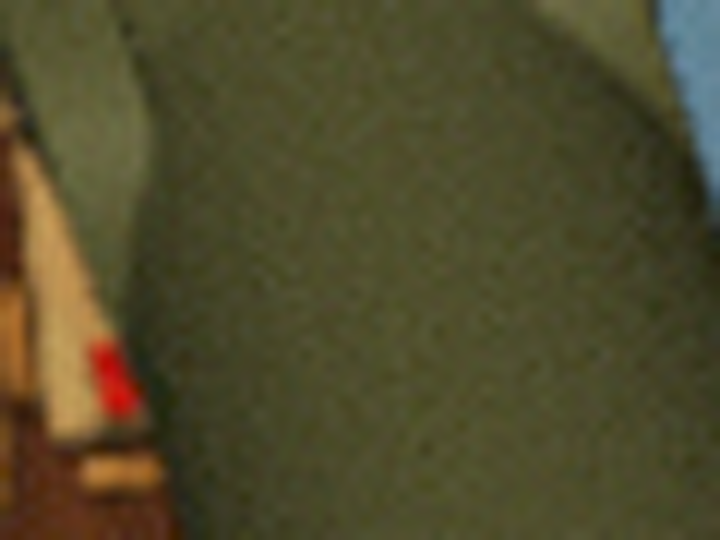

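View pics/s2.png

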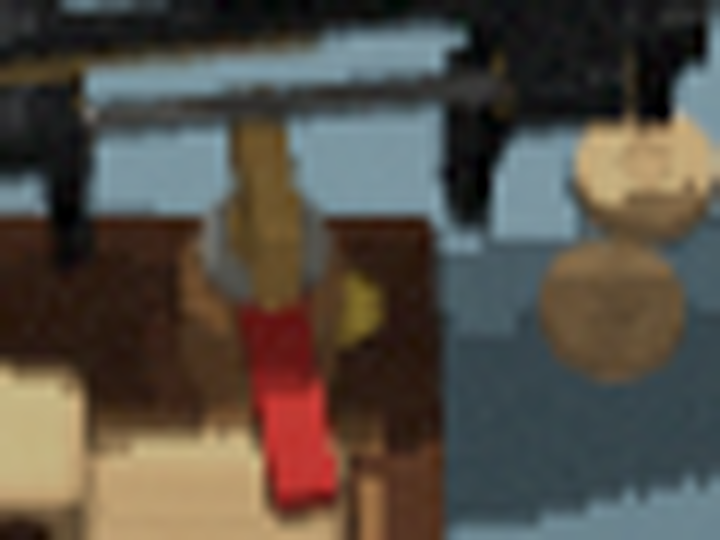

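```bash
python3 - <<'E'
from h import *; from bench import r
E=ext(r,'side'); 
for n,u,z in(("tip",(306,490),.082),("armedge",(280,305),.082),("pedL",(205,250),.088),("pedR",(330,250),.088)): print(n,back(E,np.array(u)/12+[265,220],z))
print('bar', back(E,np.array([313,100])/6+[235,220],.12), back(E,np.array([303,45])/6+[235,220],.12))
# where does side cam see the tool fingertips?
s=r.state(); A=yaw(s)[1]; p=s['tool_pos']
for y in (-.0435,.0435): print((proj(E,p+A@[0,y,0])[0]-[265,220])*12)
Ew=ext(r,'wrist',s)
print('cam',-Ew[1].T@Ew[2])
# candidates in wrist w4 zoomed
for c in [(.5042,.0846),(.5038,.0893),(.502,.0835)]:
  print(c,[((proj(Ew,[c[0]+a*-.0595*1,c[1]+a*.022,.12])[0]-[210,180])*4).round() for a in(0,)])
E
```

```text
tip [0.48329263 0.15321921 0.082     ]
armedge [0.49621973 0.10201301 0.082     ]
pedL [0.51579385 0.09295091 0.088     ]
pedR [0.48602703 0.08840074 0.088     ]
bar [0.50091121 0.09900016 0.12      ] [0.50993979 0.0676403  0.12      ]
[437.43544524 205.33917152]
[ 80.78581813 237.66985671]
cam [0.48513398 0.15308307 0.24956483]
(0.5042, 0.0846) [array([290., 400.])]
(0.5038, 0.0893) [array([297., 364.])]
(0.502, 0.0835) [array([269., 404.])]
```

```bash
python3 - <<'E'
from h import *; from bench import r
p=r.camera_params('wrist'); T=np.linalg.inv(p['T_tool_cam']);k=K(p)
im=r.snapshot('wrist')
for z in(0,-.0187,-.03):
  for x in(.0095,-.0095):
    for y in(-.0435,-.0585,.0435,.0585):
      c=T@[x,y,z,1];u=k@c[:3];print(x,y,z,(u[:2]/u[2]).round(1))
v=im[200:330,140:420,::-1];cv2.imwrite('pics/w5.png',cv2.resize(np.clip(v.astype(float)*2,0,255).astype('uint8'),None,fx=2.8,fy=2.8,interpolation=cv2.INTER_CUBIC))
E
```

```text
0.0095 -0.0435 0 [203.3 239.7]
0.0095 -0.0585 0 [176.5 239.7]
0.0095 0.0435 0 [358.4 239.7]
0.0095 0.0585 0 [385.1 239.7]
-0.0095 -0.0435 0 [205.5 270.4]
-0.0095 -0.0585 0 [179.5 270.4]
-0.0095 0.0435 0 [356.2 270.4]
-0.0095 0.0585 0 [382.1 270.4]
0.0095 -0.0435 -0.0187 [194.2 253.4]
0.0095 -0.0585 -0.0187 [164.4 253.4]
0.0095 0.0435 -0.0187 [367.3 253.4]
0.0095 0.0585 -0.0187 [397.2 253.4]
-0.0095 -0.0435 -0.0187 [197.  287.2]
-0.0095 -0.0585 -0.0187 [168.1 287.2]
-0.0095 0.0435 -0.0187 [364.6 287.2]
-0.0095 0.0585 -0.0187 [393.5 287.2]
0.0095 -0.0435 -0.03 [187.7 263.3]
0.0095 -0.0585 -0.03 [155.6 263.3]
0.0095 0.0435 -0.03 [373.8 263.3]
0.0095 0.0585 -0.03 [405.9 263.3]
-0.0095 -0.0435 -0.03 [190.9 299.2]
-0.0095 -0.0585 -0.03 [159.9 299.2]
-0.0095 0.0435 -0.03 [370.7 299.2]
-0.0095 0.0585 -0.03 [401.7 299.2]
```

View pics/w5.png

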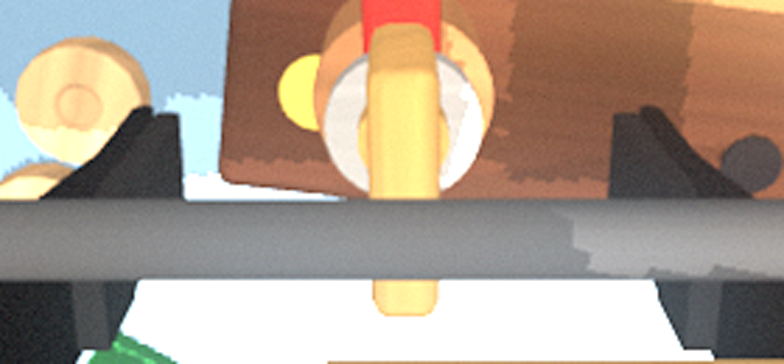

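```bash
python3 - <<'E'
from h import *; from bench import r
s=show();im=r.snapshot('wrist');cv2.imwrite('pics/w6.png',cv2.resize(np.clip(im[30:300,210:540,::-1].astype(float)*1.3,0,255).astype('uint8'),None,fx=2.4,fy=2.2,interpolation=cv2.INTER_CUBIC))
E
```

```text
t 5.85 yaw 105.02 F [1.19 0.02 0.22] T [ 0.027 -0.113 -0.061] w 86.9 p [0.504  0.0823 0.0875] j7 -0.09 e7 0.0
```

View pics/w6.png

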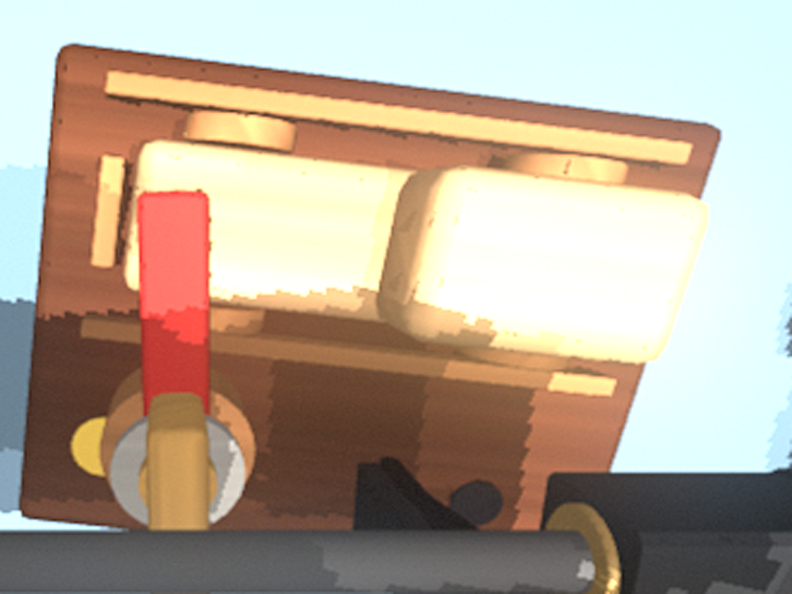

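```bash
python3 - <<'E'
from h import *; from bench import r
s=r.state();E=ext(r,'wrist',s)
Z=lambda u:np.array([u[0]/2.4+210,u[1]/2.2+30])
for n,u,z in [("c1",(22,515),.04),("c2",(62,45),.04),("c3",(718,126),.04),("tipL",(138,193),.082),("tipR",(208,193),.082),("barfartop",(179,432),.12),("cab tailL",(707,200),.098),("cab tailR",(660,362),.098),("bonnet nose",(143,143),.07),("bonn nose2",(125,290),.07),("stop",(103,266),.056),("rail end",(108,72),.05)]:
    print(n,back(E,Z(u),z).round(4))
E
```

```text
c1 [0.4671 0.0428 0.04  ]
c2 [0.4472 0.1866 0.04  ]
c3 [0.6196 0.2109 0.04  ]
tipL [0.4778 0.1531 0.082 ]
tipR [0.4925 0.1571 0.082 ]
barfartop [0.4982 0.1103 0.12  ]
cab tailL [0.587  0.1807 0.098 ]
cab tailR [0.5934 0.1455 0.098 ]
bonnet nose [0.4754 0.165  0.07  ]
bonn nose2 [0.4803 0.1285 0.07  ]
stop [0.4728 0.1317 0.056 ]
rail end [0.4615 0.1815 0.05  ]
```

Emit:
{"api": "apply_moves", "payload": {
  "motion": [
    [[0.045,0,-0.4,0,100],[0.045,0,-0.8,0,100],[0.045,0,-1,0,100],[0.045,0,-1,0,100],[0.045,0,-1,0,100],[0.045,0,-1,0,100],[0.045,0,-1,0,100],[0.045,0,-1,0,100],[0.045,0,-1,0,100]]
  ]
}}

```text
time_s: 6.65
tool_pos: [0.5022, 0.0865, 0.1863]
tcp_rot: [-0.001, 0.609, 0.793, -0.001]
contact_force: [-0.1, -0.7, -0.2]
gripper_width: 1.001
```

```bash
python3 - <<'E'
from h import *; from bench import r
s=show();im=r.snapshot('wrist');cv2.imwrite('pics/w7.png',cv2.resize(im[80:260,230:440,::-1],None,fx=3.8,fy=3.3,interpolation=cv2.INTER_CUBIC));show()
E
```

```text
t 6.65 yaw 105.02 F [-0.07 -0.7  -0.22] T [ 0.037 -0.131  0.035] w 87.1 p [0.5022 0.0865 0.1863] j7 -0.01 e7 -0.001
t 6.7 yaw 105.02 F [-0.48 -0.1   0.01] T [-0.015 -0.192  0.014] w 87.3 p [0.5024 0.0865 0.1866] j7 -0.01 e7 -0.0
```

View pics/w7.png

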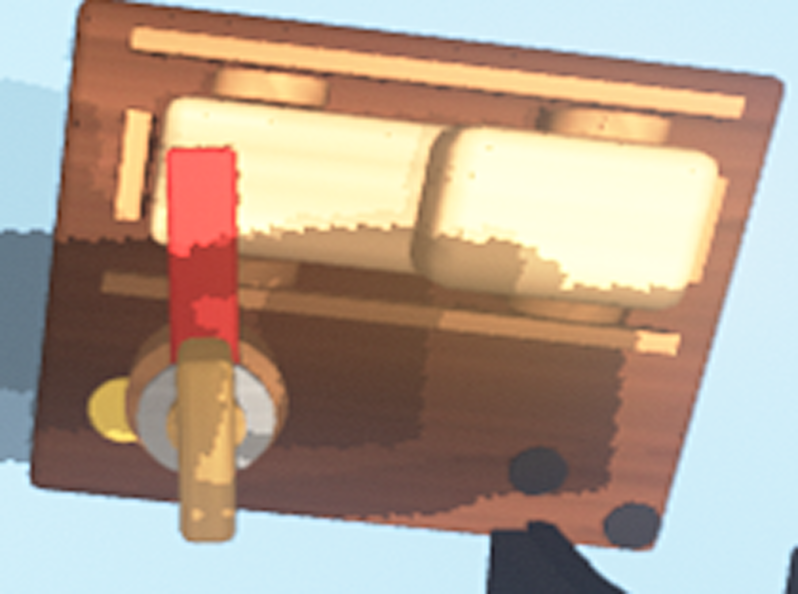

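```bash
python3 - <<'E'
from h import *; from bench import r
s=r.state();E=ext(r,'wrist',s)
Z=lambda u:np.array([u[0]/3.8+230,u[1]/3.3+80])
for n,u,z in [("c1",(32,484),.04),("c2",(80,2),.04),("c3",(783,80),.04),("c4",(655,549),.04),("tipL",(167,149),.082),("tipR",(236,149),.082),("bar near",(208,540),.12),("barfarbot",(204,342),.088)]:
    print(n,back(E,Z(u),z).round(4))
E
```

```text
c1 [0.4675 0.0425 0.04  ]
c2 [0.4467 0.1856 0.04  ]
c3 [0.6211 0.2108 0.04  ]
c4 [0.6426 0.0665 0.04  ]
tipL [0.4783 0.1531 0.082 ]
tipR [0.4929 0.157  0.082 ]
bar near [0.5104 0.0679 0.12  ]
barfarbot [0.4988 0.1085 0.088 ]
```

Emit:
{"api": "apply_moves", "payload": {
  "motion": [
    [[0.015,0.018,0.3,-0.003,100],[0.015,0.018,0.6,-0.003,100],[0.015,0.018,0.85,-0.003,100],[0.015,0.018,0.99,-0.003,100],[0.015,0.018,0.99,-0.003,100],[0.015,0.018,0.99,-0.003,100],[0.015,0.018,0.99,-0.003,100],[0.015,0.018,0.99,-0.003,60],[0.015,0.018,0.99,-0.003,30]]
  ]
}}

```text
time_s: 7.45
tool_pos: [0.5052, 0.0886, 0.0898]
tcp_rot: [0.001, 0.605, 0.796, 0.001]
contact_force: [-0.1, 0.4, 0.3]
gripper_width: 0.919
```

```bash
python3 - <<'E'
from h import *; from bench import r
show();im=r.snapshot('wrist');cv2.imwrite('pics/w8.png',cv2.resize(im[180:330,180:390,::-1],None,fx=3,fy=3,interpolation=cv2.INTER_CUBIC));show()
E
```

```text
t 7.45 yaw 105.54 F [-0.07  0.36  0.3 ] T [-0.046 -0.149  0.086] w 80.0 p [0.5052 0.0886 0.0898] j7 -0.09 e7 0.002
t 7.5 yaw 105.54 F [ 0.3  -0.02 -0.1 ] T [ 0.001 -0.105 -0.021] w 76.6 p [0.5051 0.0886 0.0896] j7 -0.09 e7 0.001
```

View pics/w8.png

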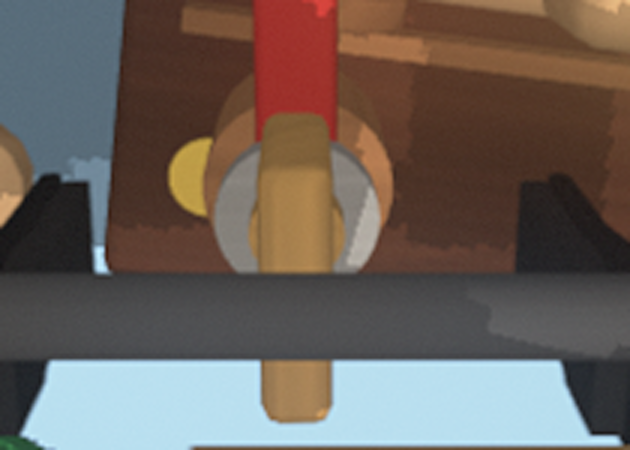

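Emit:
{"api": "apply_moves", "payload": {
  "motion": [
    [[0,0,0,0,0],[0,0,0,0,0],[0,0,0,0,0],[0,0,0,0,0],[0,0,0,0,0],[0,0,0,0,0],[0,0,0,0,0],[0,0,0,0,0],[0,0,0,0,0],[0,0,0,0,0]]
  ],
  "grip_force": 5
}}

```text
time_s: 8.33
tool_pos: [0.5038, 0.0884, 0.0885]
tcp_rot: [-0.0, 0.605, 0.796, -0.0]
contact_force: [-1.0, -0.4, 1.3]
gripper_width: 0.201
```

```bash
python3 - <<'E'
from h import *
show()
E
```

```text
t 8.33 yaw 105.55 F [-1.03 -0.43  1.3 ] T [-0.069  0.109 -0.022] w 17.5 p [0.5038 0.0884 0.0885] j7 -0.09 e7 0.001
```

Emit:
{"api": "apply_moves", "payload": {
  "motion": [
    [[0,0,0,0,0],[0,0,0,0,0],[0,0,0,0,0]]
  ]
}}

```text
time_s: 8.58
tool_pos: [0.5039, 0.0884, 0.0885]
tcp_rot: [-0.0, 0.605, 0.796, -0.0]
contact_force: [-1.6, -0.0, 1.4]
gripper_width: 0.201
```

```bash
python3 - <<'E'
from h import *
show()
E
```

```text
t 8.58 yaw 105.56 F [-1.63 -0.02  1.36] T [-0.115  0.334 -0.041] w 17.5 p [0.5039 0.0884 0.0885] j7 -0.09 e7 -0.001
```

```bash
python3 - <<'E'
from h import *; from bench import r
im=r.snapshot('wrist');cv2.imwrite('pics/w9.png',cv2.resize(np.clip(im[180:330,180:390,::-1]*1.5,0,255).astype('uint8'),None,fx=3.5,fy=3.5,interpolation=cv2.INTER_CUBIC));show()
E
```

```text
t 8.63 yaw 105.56 F [-1.46 -0.85  1.91] T [-0.111  0.367  0.061] w 17.2 p [0.5039 0.0884 0.0884] j7 -0.09 e7 -0.001
```

View pics/w9.png

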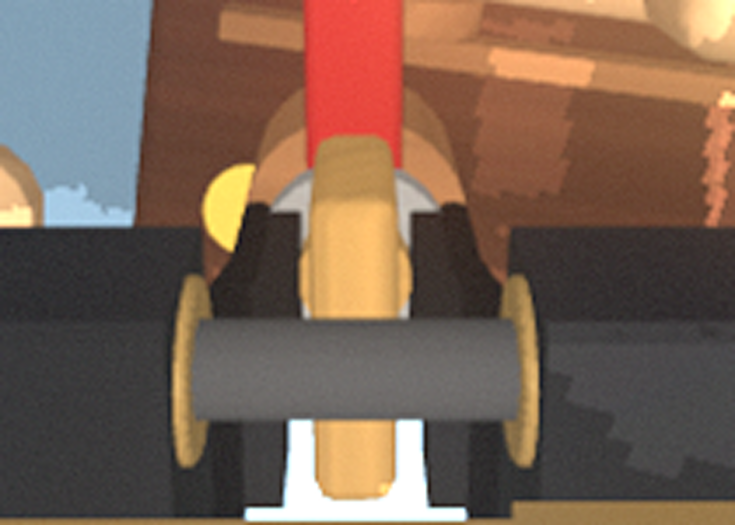

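Emit:
{"api": "apply_moves", "payload": {
  "motion": [
    [[0,0,0,0,30],[0,0,0,0,30],[0,0,-0.06,0,30],[0,0,-0.06,0,30],[0,0,-0.06,0,0],[0,0,-0.06,0,0],[0,0,-0.06,0,0],[0,0,-0.06,0,0],[0,0,-0.06,0,0],[0,0,-0.06,0,0]]
  ]
}}

```text
time_s: 9.47
tool_pos: [0.5038, 0.0883, 0.0945]
tcp_rot: [-0.0, 0.605, 0.796, -0.0]
contact_force: [-2.7, -0.2, 3.2]
gripper_width: 0.138
```

```bash
python3 - <<'E'
from h import *; from bench import r
im=r.snapshot('wrist');cv2.imwrite('pics/w10.png',cv2.resize(np.clip(im[180:330,180:390,::-1]*1.5,0,255).astype('uint8'),None,fx=3.5,fy=3.5,interpolation=cv2.INTER_CUBIC));show()
E
```

```text
t 9.52 yaw 105.55 F [-1.67 -0.61  2.91] T [-0.158  0.388 -0.007] w 12.0 p [0.5039 0.0884 0.0945] j7 -0.09 e7 -0.041
```

View pics/w10.png

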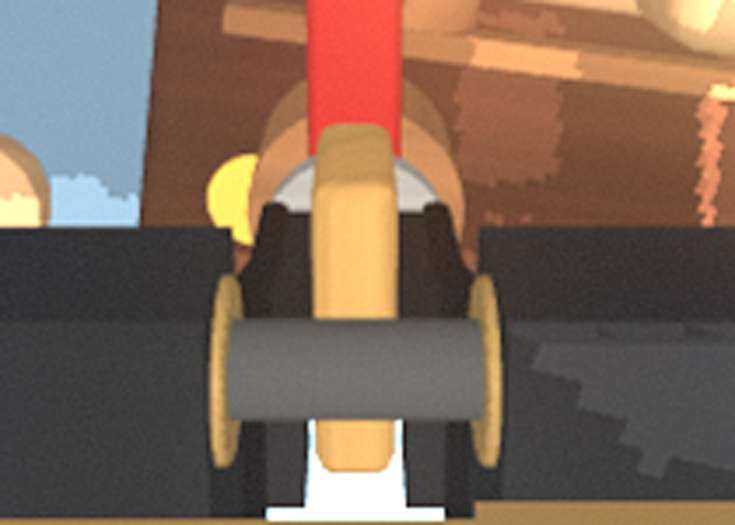

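Emit:
{"api": "apply_moves", "payload": {
  "motion": [
    [[0,-0.005,0,0,0],[0,-0.005,0,0,0],[0,-0.005,0,0,0]]
  ],
  "grip_force": 25
}}

```text
time_s: 9.77
tool_pos: [0.5039, 0.0884, 0.0945]
tcp_rot: [0.0, 0.605, 0.796, 0.0]
contact_force: [-0.7, 0.2, 0.9]
gripper_width: 0.14
```

```bash
python3 - <<'E'
from h import *
show()
E
```

```text
t 9.77 yaw 105.55 F [-0.68  0.21  0.88] T [-0.039  0.071  0.027] w 12.2 p [0.5039 0.0884 0.0945] j7 -0.09 e7 -0.025
```

Emit:
{"api": "apply_moves", "payload": {
  "motion": [
    [[0,0,0,-0.002,0],[0,0,0,-0.004,0]]
  ]
}}

```text
time_s: 9.93
tool_pos: [0.5038, 0.0883, 0.0945]
tcp_rot: [0.0, 0.6, 0.8, 0.0]
contact_force: [-0.8, -0.3, 1.6]
gripper_width: 0.134
```

```bash
cat > s.py <<'E'
from h import *
show()
E
python3 s.py
```

```text
t 9.93 yaw 106.29 F [-0.85 -0.35  1.6 ] T [-0.128  0.012 -0.024] w 11.6 p [0.5038 0.0883 0.0945] j7 -0.07 e7 -0.026
```

Emit:
{"api": "apply_moves", "payload": {
  "motion": [
    [[0,0,0,-0.002,0],[0,0,0,-0.004,0]]
  ]
}}

```text
time_s: 10.1
tool_pos: [0.5038, 0.0883, 0.0945]
tcp_rot: [0.0, 0.595, 0.804, 0.0]
contact_force: [0.0, 0.4, 0.6]
gripper_width: 0.137
```

```bash
python3 s.py
```

```text
t 10.1 yaw 107.02 F [0.02 0.41 0.57] T [-0.088 -0.002 -0.125] w 11.9 p [0.5038 0.0883 0.0945] j7 -0.06 e7 -0.015
```

```bash
cat > m.py <<'E'
from h import *; from bench import r
import sys
n=int(sys.argv[1]) if len(sys.argv)>1 else 5
T=[]
for i in range(n):
    s=r.state(); T.append(np.r_[s['wrist_torque'],s['contact_force'],s['effort'][6]]); 
    if i<n-1: r.snapshot('wrist')
T=np.array(T); print('t',round(s['time_s'],2),'yaw',round(yaw(s)[0],2),'Tz',T[:,2].round(3),'mean',T[:,2].mean().round(3),'F',T[:,3:6].mean(0).round(2),'e7',T[:,6].mean().round(3),'w',(s['gripper_width']*87).round(1))
E
python3 m.py 6
```

```text
Traceback (most recent call last):
  File "m.py", line 8, in <module>
    T=np.array(T); print('t',round(s['time_s'],2),'yaw',round(yaw(s)[0],2),'Tz',T[:,2].round(3),'mean',T[:,2].mean().round(3),'F',T[:,3:6].mean(0).round(2),'e7',T[:,6].mean().round(3),'w',(s['gripper_width']*87).round(1))
                                                                                                                                                                                            ^^^^^^^^^^^^^^^^^^^^^^^^^^^^^
AttributeError: 'float' object has no attribute 'round'
```

```bash
sed -i "s/,'w',.*)$/)/" m.py; python3 m.py 6; tail -1 m.py
```

```text
t 10.6 yaw 106.99 Tz [-0.028  0.016  0.014 -0.025  0.007 -0.054] mean -0.012 F [ 0.23 -0.24 -0.28] e7 0.018
T=np.array(T); print('t',round(s['time_s'],2),'yaw',round(yaw(s)[0],2),'Tz',T[:,2].round(3),'mean',T[:,2].mean().round(3),'F',T[:,3:6].mean(0).round(2),'e7',T[:,6].mean().round(3))
```

Emit:
{"api": "apply_moves", "payload": {
  "motion": [
    [[0,0,0,-0.004,0],[0,0,0,-0.008,0]]
  ]
}}

```text
time_s: 10.77
tool_pos: [0.5038, 0.0884, 0.0945]
tcp_rot: [0.0, 0.584, 0.812, 0.0]
contact_force: [0.5, -0.3, -1.3]
gripper_width: 0.133
```

```bash
python3 m.py 4
```

```text
t 10.92 yaw 108.45 Tz [-0.068 -0.068  0.012  0.022] mean -0.026 F [ 0.46 -0.32 -0.67] e7 0.012
```

Emit:
{"api": "apply_moves", "payload": {
  "motion": [
    [[0,0,0,-0.003,0],[0,0,0,-0.006,0]]
  ]
}}

```text
time_s: 11.08
tool_pos: [0.5038, 0.0884, 0.0945]
tcp_rot: [0.0, 0.577, 0.817, 0.0]
contact_force: [1.3, 0.6, -0.7]
gripper_width: 0.133
```

```bash
python3 m.py 4
```

```text
t 11.23 yaw 109.52 Tz [-0.075 -0.034 -0.054 -0.039] mean -0.051 F [ 1.09  0.22 -0.52] e7 0.024
```

Emit:
{"api": "apply_moves", "payload": {
  "motion": [
    [[0,0,0,-0.003,0],[0,0,0,-0.006,0]]
  ]
}}

```text
time_s: 11.4
tool_pos: [0.5038, 0.0884, 0.0945]
tcp_rot: [0.0, 0.569, 0.822, 0.0]
contact_force: [1.8, -0.1, -1.8]
gripper_width: 0.135
```

```bash
python3 m.py 4
```

```text
t 11.55 yaw 110.6 Tz [-0.066 -0.049  0.03  -0.005] mean -0.022 F [ 1.2  -0.01 -1.3 ] e7 0.024
```

Emit:
{"api": "apply_moves", "payload": {
  "motion": [
    [[0,0,0,-0.003,0],[0,0,0,-0.006,0]]
  ]
}}

```text
time_s: 11.72
tool_pos: [0.5038, 0.0884, 0.0945]
tcp_rot: [0.0, 0.561, 0.828, 0.0]
contact_force: [1.0, -0.5, -1.8]
gripper_width: 0.134
```

```bash
python3 m.py 4
```

```text
t 11.87 yaw 111.68 Tz [-0.123 -0.07   0.027  0.041] mean -0.031 F [ 1.65  0.08 -0.94] e7 0.025
```

Emit:
{"api": "apply_moves", "payload": {
  "motion": [
    [[0,0,0,-0.004,0],[0,0,0,-0.008,0]]
  ]
}}

```text
time_s: 12.03
tool_pos: [0.5038, 0.0884, 0.0945]
tcp_rot: [0.0, 0.551, 0.835, 0.0]
contact_force: [1.6, 0.3, -1.5]
gripper_width: 0.14
```

```bash
python3 m.py 3
```

```text
t 12.13 yaw 113.15 Tz [-0.021 -0.04   0.031] mean -0.01 F [ 2.19  0.03 -1.73] e7 0.006
```

Emit:
{"api": "apply_moves", "payload": {
  "motion": [
    [[0,0,0,-0.003,0],[0,0,0,-0.006,0]]
  ]
}}

```text
time_s: 12.3
tool_pos: [0.5038, 0.0884, 0.0945]
tcp_rot: [0.0, 0.543, 0.84, 0.0]
contact_force: [2.7, 0.7, -1.9]
gripper_width: 0.139
```

```bash
python3 m.py 3
```

```text
t 12.4 yaw 114.22 Tz [-0.043 -0.06  -0.015] mean -0.039 F [ 2.43  0.38 -1.52] e7 0.02
```

Emit:
{"api": "apply_moves", "payload": {
  "motion": [
    [[0,0,0,-0.004,0],[0,0,0,-0.008,0]]
  ]
}}

```text
time_s: 12.57
tool_pos: [0.5038, 0.0884, 0.0945]
tcp_rot: [0.0, 0.532, 0.847, 0.0]
contact_force: [2.7, 1.2, -2.1]
gripper_width: 0.136
```

```bash
python3 m.py 3
```

```text
t 12.67 yaw 115.67 Tz [-0.118 -0.11  -0.03 ] mean -0.086 F [ 2.5   0.99 -2.07] e7 0.008
```

Emit:
{"api": "apply_moves", "payload": {
  "motion": [
    [[0,0,0,-0.003,0],[0,0,0,-0.006,0]]
  ]
}}

```text
time_s: 12.83
tool_pos: [0.5038, 0.0884, 0.0945]
tcp_rot: [0.0, 0.524, 0.852, 0.0]
contact_force: [2.7, -0.5, -2.6]
gripper_width: 0.137
```

```bash
python3 m.py 3
```

```text
t 12.93 yaw 116.74 Tz [-0.096 -0.043  0.011] mean -0.043 F [ 2.63  0.27 -2.64] e7 0.021
```

Emit:
{"api": "apply_moves", "payload": {
  "motion": [
    [[0,0,0,-0.004,0],[0,0,0,-0.007,0]]
  ]
}}

```text
time_s: 13.1
tool_pos: [0.5038, 0.0884, 0.0945]
tcp_rot: [0.0, 0.515, 0.857, 0.0]
contact_force: [3.0, -0.1, -3.1]
gripper_width: 0.133
```

```bash
python3 m.py 3
```

```text
t 13.2 yaw 118.0 Tz [-0.126  0.007  0.008] mean -0.037 F [ 2.66  0.26 -3.32] e7 0.035
```

Emit:
{"api": "apply_moves", "payload": {
  "motion": [
    [[0,0,0,-0.003,0],[0,0,0,-0.006,0]]
  ]
}}

```text
time_s: 13.37
tool_pos: [0.5038, 0.0884, 0.0945]
tcp_rot: [0.0, 0.507, 0.862, 0.0]
contact_force: [4.1, 0.5, -2.9]
gripper_width: 0.136
```

```bash
python3 m.py 3
```

```text
t 13.47 yaw 119.08 Tz [-0.031 -0.056  0.033] mean -0.018 F [ 3.21  0.31 -3.03] e7 0.025
```

Emit:
{"api": "apply_moves", "payload": {
  "motion": [
    [[0,0,0,-0.004,0],[0,0,0,-0.007,0]]
  ]
}}

```text
time_s: 13.63
tool_pos: [0.5038, 0.0884, 0.0946]
tcp_rot: [0.0, 0.497, 0.868, 0.0]
contact_force: [3.1, 0.9, -3.7]
gripper_width: 0.134
```

```bash
python3 m.py 3
```

```text
t 13.73 yaw 120.34 Tz [-0.14  -0.029  0.032] mean -0.046 F [ 3.19  0.82 -3.39] e7 0.033
```

Emit:
{"api": "apply_moves", "payload": {
  "motion": [
    [[0,0,0,-0.003,0],[0,0,0,-0.006,0]]
  ]
}}

```text
time_s: 13.9
tool_pos: [0.5038, 0.0884, 0.0945]
tcp_rot: [0.0, 0.489, 0.872, 0.0]
contact_force: [2.7, 2.2, -2.5]
gripper_width: 0.135
```

```bash
python3 m.py 3; python3 - <<'E'
from h import *; from bench import r
im=r.snapshot('wrist');cv2.imwrite('pics/w11.png',im[:,:,::-1])
E
```

```text
t 14.0 yaw 121.42 Tz [-0.026 -0.025 -0.003] mean -0.018 F [ 3.02  1.26 -2.77] e7 0.022
```

View pics/w11.png

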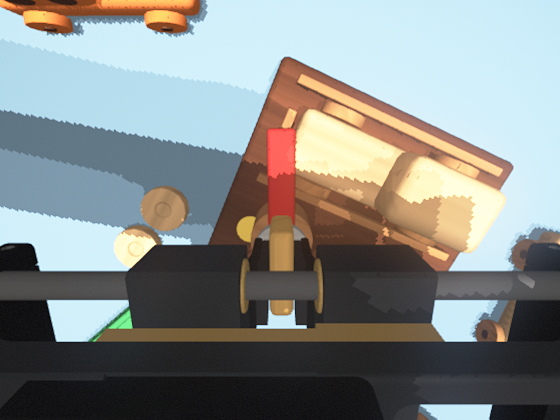

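Emit:
{"api": "apply_moves", "payload": {
  "motion": [
    [[0,0.008,0,-0.003,0],[0,0.008,0,-0.006,0]]
  ]
}}

```text
time_s: 14.22
tool_pos: [0.5039, 0.0884, 0.0945]
tcp_rot: [-0.0, 0.481, 0.877, -0.001]
contact_force: [0.7, -1.5, 0.0]
gripper_width: 0.137
```

```bash
python3 m.py 3
```

```text
t 14.32 yaw 122.49 Tz [-0.088 -0.068 -0.02 ] mean -0.059 F [ 0.73 -1.08  0.11] e7 0.04
```

Emit:
{"api": "apply_moves", "payload": {
  "motion": [
    [[0,0,0,-0.003,0],[0,0,0,-0.006,0]]
  ]
}}

```text
time_s: 14.48
tool_pos: [0.5039, 0.0884, 0.0945]
tcp_rot: [-0.0, 0.473, 0.881, -0.001]
contact_force: [-0.8, -2.2, 0.7]
gripper_width: 0.14
```

```bash
python3 m.py 3
```

```text
t 14.58 yaw 123.57 Tz [-0.17  -0.151 -0.137] mean -0.153 F [-0.98 -1.46  1.6 ] e7 0.093
```

Emit:
{"api": "apply_moves", "payload": {
  "motion": [
    [[0,0,0,-0.0025,0],[0,0,0,-0.0025,0]]
  ]
}}

```text
time_s: 14.75
tool_pos: [0.5039, 0.0885, 0.0945]
tcp_rot: [-0.0, 0.469, 0.883, -0.001]
contact_force: [-1.6, -2.0, 2.7]
gripper_width: 0.135
```

```bash
python3 m.py 4
```

```text
t 14.9 yaw 124.0 Tz [-0.113 -0.098 -0.091 -0.109] mean -0.103 F [-2.52 -1.83  2.95] e7 0.137
```

Emit:
{"api": "apply_moves", "payload": {
  "motion": [
    [[0,-0.004,0,-0.003,0],[0,-0.004,0,-0.003,0]]
  ]
}}

```text
time_s: 15.07
tool_pos: [0.5039, 0.0884, 0.0945]
tcp_rot: [-0.0, 0.465, 0.885, -0.0]
contact_force: [-1.4, -1.3, 1.5]
gripper_width: 0.133
```

```bash
python3 m.py 4
```

```text
t 15.22 yaw 124.54 Tz [-0.089 -0.131 -0.115 -0.085] mean -0.105 F [-2.23 -1.99  2.37] e7 0.161
```

Emit:
{"api": "apply_moves", "payload": {
  "motion": [
    [[0,0,0,0.02,0],[0,0,0,0.04,0],[0,0,0,0.06,0],[0,0,0,0.08,0],[0,0,0,0.1,0],[0,0,0,0.1,0]]
  ]
}}

```text
time_s: 15.72
tool_pos: [0.5039, 0.0884, 0.0945]
tcp_rot: [0.0, 0.599, 0.801, -0.0]
contact_force: [-3.3, -2.2, 3.7]
gripper_width: 0.137
```

```bash
python3 m.py 3
```

```text
t 15.82 yaw 106.65 Tz [-0.086 -0.07  -0.073] mean -0.076 F [-3.   -2.51  3.34] e7 -0.251
```

Emit:
{"api": "apply_moves", "payload": {
  "motion": [
    [[0,0,0,0.003,0],[0,0,0,0.006,0]]
  ]
}}

```text
time_s: 15.98
tool_pos: [0.5039, 0.0884, 0.0945]
tcp_rot: [-0.0, 0.605, 0.796, -0.0]
contact_force: [-3.4, -3.2, 3.4]
gripper_width: 0.136
```

```bash
python3 m.py 3
```

```text
t 16.08 yaw 105.47 Tz [0.061 0.103 0.029] mean 0.064 F [-3.28 -3.39  3.27] e7 -0.017
```

Emit:
{"api": "apply_moves", "payload": {
  "motion": [
    [[-0.006,-0.007,0,0.003,0],[-0.006,-0.007,0,0.005,0]]
  ]
}}

```text
time_s: 16.25
tool_pos: [0.5038, 0.0884, 0.0945]
tcp_rot: [0.0, 0.612, 0.791, 0.001]
contact_force: [-1.1, -0.4, 0.7]
gripper_width: 0.138
```

```bash
python3 m.py 3
```

```text
t 16.35 yaw 104.58 Tz [0.094 0.067 0.   ] mean 0.054 F [-1.35 -0.42  0.33] e7 -0.036
```

Emit:
{"api": "apply_moves", "payload": {
  "motion": [
    [[0,0,0,0.003,0],[0,0,0,0.005,0]]
  ]
}}

```text
time_s: 16.52
tool_pos: [0.5038, 0.0883, 0.0945]
tcp_rot: [0.0, 0.618, 0.786, 0.0]
contact_force: [-0.6, 0.1, -0.4]
gripper_width: 0.137
```

```bash
python3 m.py 3
```

```text
t 16.62 yaw 103.67 Tz [0.034 0.015 0.009] mean 0.019 F [-0.59  0.61 -0.22] e7 -0.044
```

Emit:
{"api": "apply_moves", "payload": {
  "motion": [
    [[0,0,0,0.003,0],[0,0,0,0.006,0]]
  ]
}}

```text
time_s: 16.78
tool_pos: [0.5038, 0.0883, 0.0945]
tcp_rot: [0.0, 0.626, 0.78, 0.0]
contact_force: [0.9, 1.0, -0.7]
gripper_width: 0.138
```

```bash
python3 m.py 3
```

```text
t 16.88 yaw 102.57 Tz [ 0.008  0.081 -0.038] mean 0.017 F [ 0.86  1.02 -1.22] e7 -0.02
```

Emit:
{"api": "apply_moves", "payload": {
  "motion": [
    [[0,0,0,0.003,0],[0,0,0,0.006,0]]
  ]
}}

```text
time_s: 17.05
tool_pos: [0.5038, 0.0883, 0.0945]
tcp_rot: [-0.0, 0.633, 0.774, 0.0]
contact_force: [1.4, 2.6, -1.4]
gripper_width: 0.134
```

```bash
python3 m.py 3
```

```text
t 17.15 yaw 101.49 Tz [0.124 0.046 0.023] mean 0.064 F [ 1.71  2.45 -2.19] e7 -0.021
```

Emit:
{"api": "apply_moves", "payload": {
  "motion": [
    [[0,0,0,0.003,0],[0,0,0,0.005,0]]
  ]
}}

```text
time_s: 17.32
tool_pos: [0.5038, 0.0882, 0.0946]
tcp_rot: [0.0, 0.639, 0.769, 0.0]
contact_force: [1.5, 2.5, -3.2]
gripper_width: 0.138
```

```bash
python3 m.py 3
```

```text
t 17.42 yaw 100.6 Tz [ 0.062  0.037 -0.007] mean 0.031 F [ 2.03  3.41 -3.01] e7 -0.049
```

Emit:
{"api": "apply_moves", "payload": {
  "motion": [
    [[0.006,0.005,0,0.003,0],[0.006,0.005,0,0.005,0]]
  ]
}}

```text
time_s: 17.58
tool_pos: [0.5038, 0.0883, 0.0945]
tcp_rot: [-0.0, 0.645, 0.764, -0.0]
contact_force: [0.8, 2.1, -1.0]
gripper_width: 0.133
```

```bash
python3 m.py 3
```

```text
t 17.68 yaw 99.68 Tz [0.039 0.045 0.048] mean 0.044 F [ 0.46  2.53 -1.51] e7 -0.054
```

Emit:
{"api": "apply_moves", "payload": {
  "motion": [
    [[0,0,0,0.003,0],[0,0,0,0.005,0]]
  ]
}}

```text
time_s: 17.85
tool_pos: [0.5038, 0.0883, 0.0945]
tcp_rot: [-0.0, 0.651, 0.759, -0.0]
contact_force: [-0.2, 2.3, -0.8]
gripper_width: 0.138
```

```bash
python3 m.py 3
```

```text
t 17.95 yaw 98.78 Tz [0.02  0.039 0.026] mean 0.028 F [-0.19  1.73 -1.05] e7 -0.043
```

Emit:
{"api": "apply_moves", "payload": {
  "motion": [
    [[0,0,0,0.003,0],[0,0,0,0.005,0]]
  ]
}}

```text
time_s: 18.12
tool_pos: [0.5038, 0.0883, 0.0945]
tcp_rot: [-0.0, 0.657, 0.754, -0.0]
contact_force: [0.4, 1.1, -0.9]
gripper_width: 0.135
```

```bash
python3 m.py 3
```

```text
t 18.22 yaw 97.88 Tz [ 0.027  0.023 -0.019] mean 0.011 F [-0.07  1.25  0.3 ] e7 -0.048
```

Emit:
{"api": "apply_moves", "payload": {
  "motion": [
    [[0,0,0,0.003,0],[0,0,0,0.006,0]]
  ]
}}

```text
time_s: 18.38
tool_pos: [0.5038, 0.0883, 0.0945]
tcp_rot: [-0.0, 0.664, 0.748, -0.0]
contact_force: [0.1, 1.1, -0.1]
gripper_width: 0.137
```

```bash
python3 m.py 3
```

```text
t 18.48 yaw 96.79 Tz [ 0.073  0.026 -0.031] mean 0.023 F [-0.62  1.18 -0.13] e7 -0.019
```

Emit:
{"api": "apply_moves", "payload": {
  "motion": [
    [[0,0,0,0.003,0],[0,0,0,0.006,0]]
  ]
}}

```text
time_s: 18.65
tool_pos: [0.5038, 0.0883, 0.0945]
tcp_rot: [-0.0, 0.671, 0.741, -0.0]
contact_force: [-0.6, 0.8, 0.8]
gripper_width: 0.14
```

```bash
python3 m.py 3
```

```text
t 18.75 yaw 95.71 Tz [0.056 0.059 0.017] mean 0.044 F [-0.98  0.78  0.58] e7 -0.02
```

Emit:
{"api": "apply_moves", "payload": {
  "motion": [
    [[0,0,0,0.003,0],[0,0,0,0.006,0]]
  ]
}}

```text
time_s: 18.92
tool_pos: [0.5038, 0.0883, 0.0945]
tcp_rot: [-0.0, 0.678, 0.735, -0.0]
contact_force: [-2.3, -0.2, 0.6]
gripper_width: 0.131
```

```bash
python3 m.py 3
```

```text
t 19.02 yaw 94.63 Tz [-0.002  0.05  -0.01 ] mean 0.013 F [-2.   -0.09  0.9 ] e7 -0.02
```

Emit:
{"api": "apply_moves", "payload": {
  "motion": [
    [[0,0,0,0.003,0],[0,0,0,0.006,0]]
  ]
}}

```text
time_s: 19.18
tool_pos: [0.5038, 0.0883, 0.0945]
tcp_rot: [-0.0, 0.685, 0.729, -0.0]
contact_force: [-3.5, -0.2, -0.0]
gripper_width: 0.135
```

```bash
python3 m.py 3
```

```text
t 19.28 yaw 93.55 Tz [0.108 0.046 0.024] mean 0.059 F [-2.72 -0.24  0.84] e7 -0.021
```

Emit:
{"api": "apply_moves", "payload": {
  "motion": [
    [[0,0,0,0.003,0],[0,0,0,0.006,0]]
  ]
}}

```text
time_s: 19.45
tool_pos: [0.5038, 0.0884, 0.0945]
tcp_rot: [-0.0, 0.692, 0.722, -0.0]
contact_force: [-2.1, -0.3, 1.0]
gripper_width: 0.135
```

```bash
python3 m.py 3
```

```text
t 19.55 yaw 92.47 Tz [0.054 0.092 0.039] mean 0.062 F [-2.31 -0.48  1.77] e7 -0.021
```

Emit:
{"api": "apply_moves", "payload": {
  "motion": [
    [[0,-0.005,0,0.003,0],[0,-0.005,0,0.006,0]]
  ]
}}

```text
time_s: 19.72
tool_pos: [0.5038, 0.0883, 0.0945]
tcp_rot: [0.0, 0.699, 0.715, 0.0]
contact_force: [-1.0, -0.2, -0.4]
gripper_width: 0.138
```

```bash
python3 m.py 3
```

```text
t 19.82 yaw 91.39 Tz [-0.006  0.027 -0.032] mean -0.003 F [-0.7   0.07 -0.44] e7 0.006
```

Emit:
{"api": "apply_moves", "payload": {
  "motion": [
    [[0,0,0,0.003,0],[0,0,0,0.006,0]]
  ]
}}

```text
time_s: 19.98
tool_pos: [0.5038, 0.0884, 0.0945]
tcp_rot: [0.0, 0.705, 0.709, 0.0]
contact_force: [-0.2, -1.0, -0.8]
gripper_width: 0.134
```

```bash
python3 m.py 3
```

```text
t 20.08 yaw 90.31 Tz [0.015 0.022 0.051] mean 0.029 F [ 0.09 -0.57 -0.79] e7 -0.024
```

Emit:
{"api": "apply_moves", "payload": {
  "motion": [
    [[0,0,0,0.003,0],[0,0,0,0.006,0]]
  ]
}}

```text
time_s: 20.25
tool_pos: [0.5037, 0.0883, 0.0945]
tcp_rot: [0.0, 0.712, 0.702, 0.0]
contact_force: [0.4, -0.4, -1.4]
gripper_width: 0.134
```

```bash
python3 m.py 3
```

```text
t 20.35 yaw 89.23 Tz [0.107 0.083 0.034] mean 0.075 F [ 0.88 -0.35 -1.55] e7 -0.03
```

Emit:
{"api": "apply_moves", "payload": {
  "motion": [
    [[0,0,0,0.003,0],[0,0,0,0.006,0]]
  ]
}}

```text
time_s: 20.52
tool_pos: [0.5037, 0.0884, 0.0945]
tcp_rot: [0.0, 0.719, 0.695, 0.0]
contact_force: [1.7, -0.0, -2.5]
gripper_width: 0.135
```

```bash
python3 m.py 3
```

```text
t 20.62 yaw 88.16 Tz [0.092 0.052 0.038] mean 0.061 F [ 1.51 -0.32 -2.67] e7 -0.072
```

Emit:
{"api": "apply_moves", "payload": {
  "motion": [
    [[0,0,0,0.002,0],[0,0,0,0.004,0]]
  ]
}}

```text
time_s: 20.78
tool_pos: [0.5037, 0.0883, 0.0946]
tcp_rot: [0.0, 0.723, 0.691, 0.0]
contact_force: [2.8, -1.7, -2.7]
gripper_width: 0.137
```

```bash
python3 m.py 3
```

```text
t 20.88 yaw 87.45 Tz [0.127 0.091 0.119] mean 0.112 F [ 2.41 -1.61 -2.84] e7 -0.115
```

Emit:
{"api": "apply_moves", "payload": {
  "motion": [
    [[0,0,0,0.002,0],[0,0,0,0.004,0]]
  ]
}}

```text
time_s: 21.05
tool_pos: [0.5037, 0.0883, 0.0945]
tcp_rot: [0.0, 0.727, 0.687, 0.0]
contact_force: [3.0, -1.0, -2.9]
gripper_width: 0.134
```

```bash
python3 m.py 3
```

```text
t 21.15 yaw 86.73 Tz [0.154 0.134 0.13 ] mean 0.139 F [ 2.97 -1.29 -2.91] e7 -0.148
```

Emit:
{"api": "apply_moves", "payload": {
  "motion": [
    [[0,0,0,-0.02,0],[0,0,0,-0.04,0],[0,0,0,-0.06,0],[0,0,0,-0.08,0],[0,0,0,-0.1,0],[0,0,0,-0.12,0],[0,0,0,-0.14,0],[0,0,0,-0.16,0],[0,0,0,-0.18,0],[0,0,0,-0.19,0]]
  ]
}}

```text
time_s: 21.98
tool_pos: [0.5038, 0.0884, 0.0946]
tcp_rot: [0.0, 0.492, 0.871, 0.0]
contact_force: [3.6, 0.1, -3.8]
gripper_width: 0.139
```

```bash
python3 m.py 4
```

```text
t 22.13 yaw 120.88 Tz [-0.056  0.022  0.073  0.038] mean 0.019 F [ 4.06 -0.61 -3.84] e7 0.077
```

Emit:
{"api": "apply_moves", "payload": {
  "motion": [
    [[-0.004,0.007,0,-0.004,0],[-0.004,0.007,0,-0.008,0]]
  ]
}}

```text
time_s: 22.3
tool_pos: [0.5039, 0.0884, 0.0945]
tcp_rot: [-0.0, 0.482, 0.876, -0.0]
contact_force: [1.7, -0.7, -2.4]
gripper_width: 0.135
```

```bash
python3 m.py 3
```

```text
t 22.4 yaw 122.39 Tz [-0.083 -0.069 -0.014] mean -0.055 F [ 1.33 -0.94 -1.81] e7 0.027
```

Emit:
{"api": "apply_moves", "payload": {
  "motion": [
    [[0,0,0,-0.003,0],[0,0,0,-0.006,0]]
  ]
}}

```text
time_s: 22.57
tool_pos: [0.5039, 0.0884, 0.0945]
tcp_rot: [-0.0, 0.473, 0.881, -0.0]
contact_force: [1.1, -0.6, -0.0]
gripper_width: 0.133
```

```bash
python3 m.py 3
```

```text
t 22.67 yaw 123.48 Tz [-0.092 -0.117 -0.053] mean -0.087 F [ 0.19 -0.7  -0.11] e7 0.088
```

Emit:
{"api": "apply_moves", "payload": {
  "motion": [
    [[0,0,0,-0.004,0],[0,0,0,-0.007,0]]
  ]
}}

```text
time_s: 22.83
tool_pos: [0.5039, 0.0885, 0.0945]
tcp_rot: [-0.0, 0.464, 0.886, -0.0]
contact_force: [-0.8, -0.7, 0.4]
gripper_width: 0.136
```

```bash
python3 m.py 3
```

```text
t 22.93 yaw 124.74 Tz [-0.213 -0.127 -0.111] mean -0.15 F [-0.96 -0.93  0.77] e7 0.159
```

Push 3 done (0.15 N m). Back to the clockwise bind (onset about yaw 88.4°).

Emit:
{"api": "apply_moves", "payload": {
  "motion": [
    [[0,0,0,0.02,0],[0,0,0,0.04,0],[0,0,0,0.06,0],[0,0,0,0.08,0],[0,0,0,0.1,0],[0,0,0,0.12,0],[0,0,0,0.14,0],[0,0,0,0.16,0],[0,0,0,0.18,0],[0,0,0,0.19,0]]
  ]
}}

```text
time_s: 23.77
tool_pos: [0.5037, 0.0884, 0.0945]
tcp_rot: [-0.0, 0.705, 0.71, -0.001]
contact_force: [-1.1, -1.8, 1.2]
gripper_width: 0.141
```

```bash
python3 m.py 4
```

```text
t 23.92 yaw 90.59 Tz [ 0.064 -0.051  0.009 -0.076] mean -0.014 F [-1.98 -1.62  1.1 ] e7 -0.077
```

Emit:
{"api": "apply_moves", "payload": {
  "motion": [
    [[0,-0.005,0,0.005,0],[0,-0.005,0,0.01,0]]
  ]
}}

```text
time_s: 24.08
tool_pos: [0.5038, 0.0884, 0.0945]
tcp_rot: [0.0, 0.715, 0.699, -0.0]
contact_force: [-1.4, -1.5, 0.5]
gripper_width: 0.135
```

```bash
python3 m.py 3
```

```text
t 24.18 yaw 88.71 Tz [ 0.091  0.046 -0.025] mean 0.037 F [-0.74 -1.5   0.62] e7 -0.022
```

Emit:
{"api": "apply_moves", "payload": {
  "motion": [
    [[0,0,0,0.004,0],[0,0,0,0.008,0]]
  ]
}}

```text
time_s: 24.35
tool_pos: [0.5038, 0.0884, 0.0945]
tcp_rot: [0.0, 0.724, 0.69, -0.0]
contact_force: [-1.5, -2.5, 1.4]
gripper_width: 0.135
```

```bash
python3 m.py 3
```

```text
t 24.45 yaw 87.26 Tz [0.153 0.108 0.143] mean 0.135 F [-0.82 -1.96  1.1 ] e7 -0.1
```

Emit:
{"api": "apply_moves", "payload": {
  "motion": [
    [[0,0,0,0.002,0],[0,0,0,0.005,0]]
  ]
}}

```text
time_s: 24.62
tool_pos: [0.5038, 0.0884, 0.0945]
tcp_rot: [0.0, 0.729, 0.684, -0.0]
contact_force: [-0.7, -1.4, 0.2]
gripper_width: 0.136
```

```bash
python3 m.py 3
```

```text
t 24.72 yaw 86.37 Tz [0.171 0.202 0.162] mean 0.178 F [-0.82 -2.02  0.51] e7 -0.143
```

Emit:
{"api": "apply_moves", "payload": {
  "motion": [
    [[0,0,0,-0.02,0],[0,0,0,-0.04,0],[0,0,0,-0.06,0],[0,0,0,-0.08,0],[0,0,0,-0.1,0],[0,0,0,-0.12,0],[0,0,0,-0.14,0],[0,0,0,-0.16,0],[0,0,0,-0.18,0],[0,0,0,-0.19,0]]
  ]
}}

```text
time_s: 25.55
tool_pos: [0.5039, 0.0884, 0.0945]
tcp_rot: [0.0, 0.495, 0.869, 0.0]
contact_force: [-0.8, -1.9, -0.4]
gripper_width: 0.135
```

```bash
python3 m.py 4
```

```text
t 25.7 yaw 120.52 Tz [-0.018  0.031  0.052  0.038] mean 0.026 F [-0.63 -1.38 -0.21] e7 0.082
```

Four pushes done; fifth at the anticlockwise side.

Emit:
{"api": "apply_moves", "payload": {
  "motion": [
    [[0,0,0,-0.005,0],[0,0,0,-0.01,0]]
  ]
}}

```text
time_s: 25.87
tool_pos: [0.5039, 0.0884, 0.0945]
tcp_rot: [0.0, 0.482, 0.876, 0.0]
contact_force: [0.1, -1.5, -0.5]
gripper_width: 0.138
```

```bash
python3 m.py 3
```

```text
t 25.97 yaw 122.4 Tz [-0.033 -0.018 -0.021] mean -0.024 F [ 0.21 -1.71 -0.14] e7 -0.018
```

Emit:
{"api": "apply_moves", "payload": {
  "motion": [
    [[0,0,0,-0.004,0],[0,0,0,-0.008,0]]
  ]
}}

```text
time_s: 26.13
tool_pos: [0.5039, 0.0885, 0.0945]
tcp_rot: [0.0, 0.47, 0.882, 0.0]
contact_force: [0.4, -2.3, -1.5]
gripper_width: 0.137
```

```bash
python3 m.py 3
```

```text
t 26.23 yaw 123.85 Tz [-0.04  -0.05   0.016] mean -0.024 F [ 0.67 -2.21 -0.54] e7 -0.002
```

Emit:
{"api": "apply_moves", "payload": {
  "motion": [
    [[0,0,0,-0.004,0],[0,0,0,-0.008,0]]
  ]
}}

```text
time_s: 26.4
tool_pos: [0.5039, 0.0884, 0.0945]
tcp_rot: [0.0, 0.459, 0.888, 0.0]
contact_force: [0.5, -1.6, -2.0]
gripper_width: 0.134
```

```bash
python3 m.py 3
```

```text
t 26.5 yaw 125.3 Tz [-0.017 -0.018  0.004] mean -0.01 F [ 0.87 -1.68 -1.73] e7 -0.002
```

Emit:
{"api": "apply_moves", "payload": {
  "motion": [
    [[0,0,0,-0.004,0],[0,0,0,-0.008,0]]
  ]
}}

```text
time_s: 26.67
tool_pos: [0.5039, 0.0885, 0.0945]
tcp_rot: [0.0, 0.448, 0.894, 0.0]
contact_force: [1.3, -1.0, -2.5]
gripper_width: 0.137
```

```bash
python3 m.py 3
```

```text
t 26.77 yaw 126.74 Tz [-0.024 -0.033  0.009] mean -0.016 F [ 1.59 -1.49 -2.3 ] e7 -0.002
```

Emit:
{"api": "apply_moves", "payload": {
  "motion": [
    [[0,0,0,-0.02,0],[0,0,0,-0.04,0],[0,0,0,-0.06,0],[0,0,0,-0.08,0],[0,0,0,-0.08,0]]
  ]
}}

```text
time_s: 27.18
tool_pos: [0.5039, 0.0885, 0.0945]
tcp_rot: [0.0, 0.332, 0.943, 0.0]
contact_force: [1.9, -2.1, -1.5]
gripper_width: 0.133
```

```bash
python3 m.py 2
```

```text
t 27.23 yaw 141.04 Tz [0.035 0.057] mean 0.046 F [ 1.73 -1.91 -1.48] e7 0.381
```

Emit:
{"api": "apply_moves", "payload": {
  "motion": [
    [[0,0,0,-0.02,0],[0,0,0,-0.04,0],[0,0,0,-0.06,0],[0,0,0,-0.08,0],[0,0,0,-0.1,0],[0,0,0,-0.12,0],[0,0,0,-0.12,0]]
  ]
}}

```text
time_s: 27.82
tool_pos: [0.504, 0.0886, 0.0946]
tcp_rot: [0.0, 0.15, 0.989, 0.0]
contact_force: [2.0, -0.9, -2.6]
gripper_width: 0.137
```

```bash
python3 m.py 2; python3 s.py
```

```text
t 27.87 yaw 162.57 Tz [0.029 0.032] mean 0.031 F [ 2.39 -0.98 -2.01] e7 0.372
t 27.87 yaw 162.57 F [ 2.78 -1.02 -1.38] T [-0.189 -0.628  0.032] w 11.8 p [0.504  0.0886 0.0945] j7 0.87 e7 0.193
```

Emit:
{"api": "apply_moves", "payload": {
  "motion": [
    [[0,0,0,-0.02,0],[0,0,0,-0.04,0],[0,0,0,-0.06,0],[0,0,0,-0.08,0],[0,0,0,-0.1,0],[0,0,0,-0.12,0],[0,0,0,-0.12,0],[0,0,0,-0.12,0]]
  ]
}}

```text
time_s: 28.53
tool_pos: [0.504, 0.0887, 0.0945]
tcp_rot: [0.0, -0.036, 0.999, 0.0]
contact_force: [2.6, -0.8, -3.4]
gripper_width: 0.139
```

```bash
python3 m.py 2; python3 s.py
```

```text
t 28.58 yaw -175.86 Tz [0.046 0.038] mean 0.042 F [ 2.79 -0.52 -3.31] e7 0.004
t 28.58 yaw -175.86 F [ 2.94 -0.2  -3.26] T [-0.058 -0.743  0.038] w 11.7 p [0.5039 0.0887 0.0945] j7 1.23 e7 -0.033
```

Emit:
{"api": "apply_moves", "payload": {
  "motion": [
    [[0,0,0,0,50],[0,0,0,0,50],[0,0,0,0,50],[0,0,0,0,50],[0,0,-0.2,0,80],[0,0,-0.5,0,80],[0,0,-0.9,0,80]]
  ]
}}

```text
time_s: 29.17
tool_pos: [0.5015, 0.0884, 0.1834]
tcp_rot: [-0.003, -0.038, 0.999, 0.0]
contact_force: [0.8, 0.3, 0.8]
gripper_width: 0.58
```

```bash
python3 - <<'E'
from h import *
s=show(); plan(s['tool_pos'],184.1,[.5502,.1575,.1845],188,1)
E
```

```text
t 29.17 yaw -175.69 F [0.78 0.34 0.79] T [ 0.039 -0.176  0.012] w 50.5 p [0.5015 0.0884 0.1834] j7 1.33 e7 -0.555
[-0.5354, 0.6547, -0.0111, -0.0217]
```

Emit:
{"api": "apply_moves", "payload": {
  "motion": [
    [[-0.17,0.22,0,-0.008,85],[-0.34,0.44,0,-0.015,85],[-0.51,0.653,0,-0.0217,85],[-0.51,0.653,0,-0.0217,85],[-0.51,0.653,0,-0.0217,85],[-0.51,0.653,0,-0.0217,85],[-0.51,0.653,0,-0.0217,85],[-0.51,0.653,0,-0.0217,85]]
  ]
}}

```text
time_s: 29.83
tool_pos: [0.5495, 0.1561, 0.1844]
tcp_rot: [-0.0, -0.071, 0.997, -0.001]
contact_force: [-0.6, 0.0, -0.3]
gripper_width: 0.846
```

```bash
python3 - <<'E'
from h import *; from bench import r
s=show();im=r.snapshot('wrist');cv2.imwrite('pics/w12.png',im[:,:,::-1]);show()
E=ext(r,'wrist',s); th=np.radians(8.);c=np.array([.5403,.1561]);M=np.array([[np.cos(th),-np.sin(th)],[np.sin(th),np.cos(th)]])
for p in [(-.004,-.02),(-.004,.02),(.054,.02),(.054,-.02)]:print(p,proj(E,np.r_[c+M@p,.098]).round(1))
im=r.snapshot('top');cv2.imwrite('pics/t3.png',cv2.resize(im[150:270,180:300,::-1],None,fx=4,fy=4,interpolation=cv2.INTER_CUBIC))
E
```

```text
t 29.83 yaw -171.89 F [-0.57  0.03 -0.27] T [ 0.107 -0.063  0.01 ] w 73.6 p [0.5495 0.1561 0.1844] j7 1.17 e7 0.002
t 29.88 yaw -171.89 F [-0.2  -0.44 -0.33] T [ 0.107 -0.165  0.059] w 73.9 p [0.5496 0.1562 0.1845] j7 1.17 e7 0.001
(-0.004, -0.02) [[259.1 197.3]]
(-0.004, 0.02) [[307.5 197.4]]
(0.054, 0.02) [[305.8 261.7]]
(0.054, -0.02) [[260.3 261.6]]
```

View pics/w12.png

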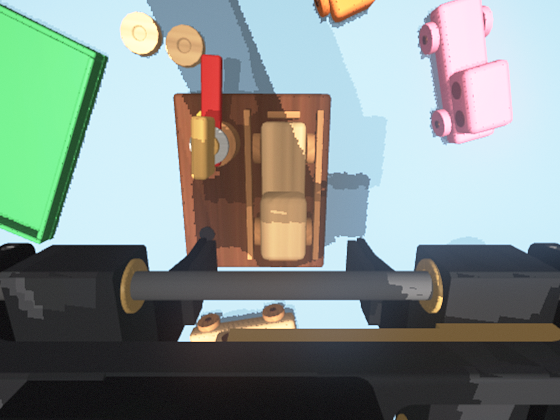

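View pics/t3.png

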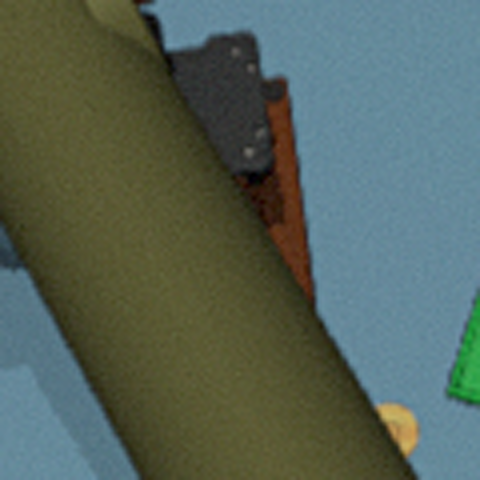

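Emit:
{"api": "apply_moves", "payload": {
  "motion": [
    [[0,0.013,0.3,0,85],[0,0.013,0.6,0,85],[0,0.013,0.9,0,85],[0,0.013,0.9,0,85],[0,0.013,0.9,0,85]]
  ],
  "grip_force": 20
}}

```text
time_s: 30.35
tool_pos: [0.5485, 0.1579, 0.0938]
tcp_rot: [-0.001, -0.071, 0.997, -0.0]
contact_force: [0.6, 0.4, 1.2]
gripper_width: 0.849
```

Emit:
{"api": "apply_moves", "payload": {
  "motion": [
    [[0,0,0.15,0,85],[0,0,0.29,0,85],[0,0,0.29,0,85],[0,0,0.29,0,60],[0,0,0.29,0,30],[0,0,0.29,0,30],[0,0,0.29,0,30],[0,0,0.29,0,30]]
  ]
}}

```text
time_s: 31.02
tool_pos: [0.5499, 0.1588, 0.066]
tcp_rot: [0.0, -0.072, 0.997, -0.0]
contact_force: [-0.9, 0.6, -0.4]
gripper_width: 0.557
```

```bash
python3 s.py
```

```text
t 31.02 yaw -171.79 F [-0.91  0.62 -0.43] T [ 0.102 -0.125  0.082] w 48.5 p [0.5499 0.1588 0.066 ] j7 1.08 e7 0.001
```

Emit:
{"api": "apply_moves", "payload": {
  "motion": [
    [[0,0,0,0,30],[0,0,0,0,30],[0,0,0,0,30],[0,0,0,0,30]]
  ]
}}

```text
time_s: 31.35
tool_pos: [0.5498, 0.1586, 0.0658]
tcp_rot: [0.0, -0.072, 0.997, -0.0]
contact_force: [-0.2, -0.7, 2.2]
gripper_width: 0.458
```

```bash
python3 s.py
```

```text
t 31.35 yaw -171.79 F [-0.17 -0.7   2.16] T [-0.06  -0.058  0.092] w 39.9 p [0.5498 0.1586 0.0658] j7 1.08 e7 -0.048
```

Emit:
{"api": "apply_moves", "payload": {
  "motion": [
    [[0,0,-0.1,0,30],[0,0,-0.25,0,30],[0,0,-0.5,0,30],[0,0,-0.75,0,30],[0,0,-1,0,30],[0,0,-1,0,30],[0,0,-1,0,30],[0,0,-1,0,30]]
  ],
  "grip_force": 25
}}

```text
time_s: 32.02
tool_pos: [0.5492, 0.1585, 0.1655]
tcp_rot: [-0.0, -0.072, 0.997, -0.0]
contact_force: [0.6, -0.2, -2.6]
gripper_width: 0.458
```

```bash
python3 - <<'E'
from h import *; from bench import r
s=show(); im=r.snapshot('side');cv2.imwrite('pics/s3.png',im[:,:,::-1])
cv2.imwrite('pics/w13.png',r.snapshot('wrist')[:,:,::-1])
plan([.5498,.1586,.1655],188.2,[.5295,-.151,.1655],162.8,4)
E
```

```text
t 32.02 yaw -171.79 F [ 0.57 -0.22 -2.58] T [ 0.13  -0.085 -0.041] w 39.8 p [0.5492 0.1585 0.1655] j7 1.16 e7 0.005
[0.1606, -0.7588, -0.0, 0.0353]
[0.0757, -0.772, -0.0, 0.0353]
[-0.0101, -0.7756, -0.0, 0.0353]
[-0.0959, -0.7697, -0.0, 0.0353]
```

View pics/s3.png

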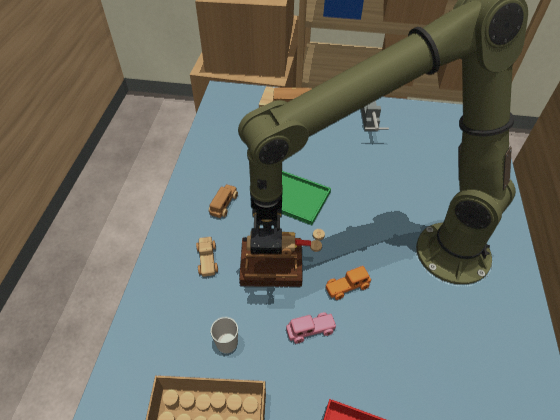

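View pics/w13.png

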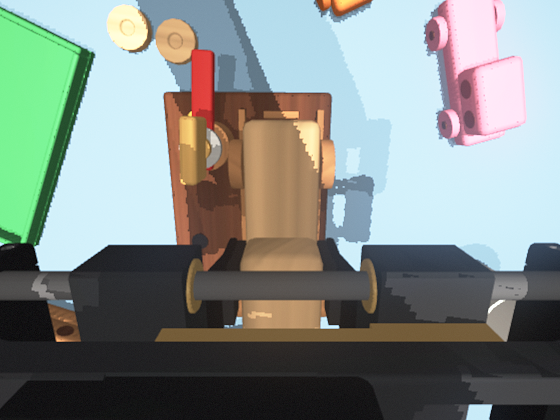

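The car is held level between the fingers above the empty jig, and the red arm is clear. Carrying it to the tray.

Emit:
{"api": "apply_moves", "payload": {
  "motion": [
    [[0.04,-0.19,0,0.009,30],[0.08,-0.38,0,0.018,30],[0.12,-0.57,0,0.027,30],[0.16,-0.759,0,0.035,30]]
  ]
}}

```text
time_s: 32.45
tool_pos: [0.5435, 0.0805, 0.1643]
tcp_rot: [-0.001, -0.016, 1.0, 0.0]
contact_force: [0.8, 0.1, -0.9]
gripper_width: 0.458
```

Emit:
{"api": "apply_moves", "payload": {
  "motion": [
    [[0.025,-0.257,0,0.012,30],[0.05,-0.515,0,0.024,30],[0.076,-0.772,0,0.035,30]]
  ]
}}

```text
time_s: 32.7
tool_pos: [0.5385, 0.0029, 0.1644]
tcp_rot: [-0.001, 0.039, 0.999, 0.0]
contact_force: [0.5, -0.5, -1.4]
gripper_width: 0.453
```

Emit:
{"api": "apply_moves", "payload": {
  "motion": [
    [[-0.003,-0.258,0,0.012,30],[-0.007,-0.517,0,0.024,30],[-0.01,-0.776,0,0.035,30]]
  ]
}}

```text
time_s: 32.95
tool_pos: [0.5335, -0.0747, 0.1644]
tcp_rot: [-0.001, 0.094, 0.996, 0.0]
contact_force: [0.0, 0.3, -2.7]
gripper_width: 0.455
```

Emit:
{"api": "apply_moves", "payload": {
  "motion": [
    [[-0.03,-0.25,0,0.012,30],[-0.06,-0.5,0,0.024,30],[-0.08,-0.65,0,0.03,30],[-0.096,-0.77,0,0.036,30],[-0.096,-0.77,0,0.036,30],[-0.096,-0.77,0,0.036,30],[-0.096,-0.77,0,0.036,30]]
  ]
}}

```text
time_s: 33.53
tool_pos: [0.53, -0.1488, 0.1654]
tcp_rot: [-0.0, 0.148, 0.989, 0.001]
contact_force: [0.2, 1.1, -2.2]
gripper_width: 0.457
```

```bash
python3 - <<'E'
from h import *; from bench import r
s=show(); im=r.snapshot('side');cv2.imwrite('pics/s4.png',im[:,:,::-1])
cv2.imwrite('pics/w14.png',r.snapshot('wrist')[:,:,::-1])
E
```

```text
t 33.53 yaw 163.0 F [ 0.25  1.12 -2.18] T [ 0.129 -0.089  0.028] w 39.8 p [ 0.53   -0.1488  0.1654] j7 1.36 e7 0.0
```

View pics/s4.png

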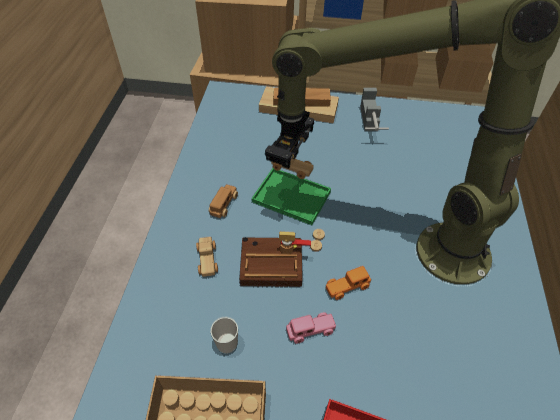

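View pics/w14.png

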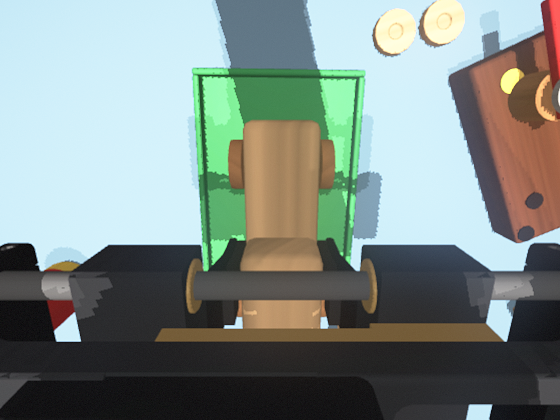

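```bash
python3 - <<'E'
from h import *; from bench import r
s=r.state();E=ext(r,'wrist',s)
a=back(E,[193,69],.022);b=back(E,[365,72],.022);th=np.radians(-17.1);m=(a+b)/2
print(a,b,np.linalg.norm(a-b),np.degrees(np.arctan2(*(a-b)[1::-1]))-90,'centre',m[:2]+.11*np.array([np.cos(th),np.sin(th)]))
E
```

```text
[ 0.39218232 -0.19109667  0.022     ] [ 0.44049065 -0.04150704  0.022     ] 0.15719653914302995 -197.89729480086618 centre [ 0.52147372 -0.14864629]
```

Emit:
{"api": "apply_moves", "payload": {
  "motion": [
    [[0,0,0.2,0,30],[0,0,0.4,0,30],[0,0,0.6,0,30],[0,0,0.8,0,30],[0,0,0.95,0,30],[0,0,1,0,30]]
  ]
}}

```text
time_s: 34.13
tool_pos: [0.5282, -0.1494, 0.0633]
tcp_rot: [-0.002, 0.148, 0.989, 0.001]
contact_force: [-0.5, 0.1, -1.4]
gripper_width: 0.457
```

Emit:
{"api": "apply_moves", "payload": {
  "motion": [
    [[0,0,0.1,0,30],[0,0,0.2,0,30],[0,0,0.28,0,30],[0,0,0.28,0,30],[0,0,0.28,0,30],[0,0,0.28,0,30]]
  ]
}}

```text
time_s: 34.63
tool_pos: [0.5302, -0.1511, 0.0381]
tcp_rot: [0.0, 0.149, 0.989, -0.0]
contact_force: [-0.5, -0.4, -1.1]
gripper_width: 0.458
```

```bash
python3 s.py;python3 m.py 3
```

```text
t 34.63 yaw 162.83 F [-0.52 -0.4  -1.09] T [ 0.064 -0.149  0.029] w 39.8 p [ 0.5302 -0.1511  0.0381] j7 1.26 e7 -0.001
t 34.73 yaw 162.83 Tz [ 0.029 -0.018  0.016] mean 0.009 F [-0.11 -0.03 -1.25] e7 -0.0
```

Creep down, 1–2 mm at a time.

Emit:
{"api": "apply_moves", "payload": {
  "motion": [
    [[0,0,0.02,0,30],[0,0,0.04,0,30],[0,0,0.04,0,30],[0,0,0.04,0,30]]
  ]
}}

```text
time_s: 35.07
tool_pos: [0.5296, -0.151, 0.0334]
tcp_rot: [-0.0, 0.149, 0.989, -0.0]
contact_force: [-1.1, -0.1, -0.8]
gripper_width: 0.457
```

```bash
python3 m.py 3
```

```text
t 35.17 yaw 162.82 Tz [ 0.027  0.013 -0.018] mean 0.007 F [-0.46 -0.46 -1.55] e7 -0.002
```

Emit:
{"api": "apply_moves", "payload": {
  "motion": [
    [[0,0,0.015,0,30],[0,0,0.015,0,30],[0,0,0.015,0,30]]
  ]
}}

```text
time_s: 35.42
tool_pos: [0.5297, -0.151, 0.032]
tcp_rot: [-0.0, 0.149, 0.989, -0.0]
contact_force: [-0.1, 0.2, -1.0]
gripper_width: 0.457
```

```bash
python3 m.py 3; python3 s.py
```

```text
t 35.52 yaw 162.83 Tz [-0.014 -0.006  0.04 ] mean 0.007 F [-0.37 -0.09 -1.63] e7 -0.001
t 35.52 yaw 162.83 F [-1.17  0.01 -1.68] T [ 0.133 -0.117  0.04 ] w 39.9 p [ 0.5297 -0.151   0.032 ] j7 1.25 e7 -0.0
```

Emit:
{"api": "apply_moves", "payload": {
  "motion": [
    [[0,0,0.01,0,30],[0,0,0.01,0,30],[0,0,0.01,0,30]]
  ]
}}

```text
time_s: 35.77
tool_pos: [0.5298, -0.151, 0.0317]
tcp_rot: [-0.0, 0.149, 0.989, -0.0]
contact_force: [-3.2, -0.1, 5.2]
gripper_width: 0.457
```

```bash
python3 m.py 3
```

```text
t 35.87 yaw 162.83 Tz [-0.052 -0.006  0.036] mean -0.007 F [-2.8  -0.06  5.8 ] e7 -0.003
```

Emit:
{"api": "apply_moves", "payload": {
  "motion": [
    [[0,0,0.01,0,30],[0,0,0.01,0,30],[0,0,0.01,0,30]]
  ]
}}

```text
time_s: 36.12
tool_pos: [0.5299, -0.1511, 0.0317]
tcp_rot: [-0.0, 0.149, 0.989, -0.001]
contact_force: [-4.7, 2.0, 12.2]
gripper_width: 0.459
```

```bash
python3 m.py 3; python3 s.py
```

```text
t 36.22 yaw 162.83 Tz [-0.005  0.018 -0.005] mean 0.002 F [-4.97  1.53 12.62] e7 -0.008
t 36.22 yaw 162.83 F [-5.1   0.91 13.05] T [ 0.348  1.047 -0.005] w 39.9 p [ 0.5299 -0.151   0.0317] j7 1.25 e7 -0.008
```

Emit:
{"api": "apply_moves", "payload": {
  "motion": [
    [[0,0,-0.012,0,46],[0,0,-0.012,0,50],[0,0,-0.012,0,60],[0,0,-0.012,0,75],[0,0,-0.012,0,80],[0,0,-0.012,0,80],[0,0,-0.012,0,80],[0,0,-0.012,0,80]]
  ]
}}

```text
time_s: 36.88
tool_pos: [0.5297, -0.151, 0.0312]
tcp_rot: [-0.0, 0.149, 0.989, -0.0]
contact_force: [0.6, 0.6, 0.2]
gripper_width: 0.782
```

Emit:
{"api": "apply_moves", "payload": {
  "motion": [
    [[0,0,-0.15,0,80],[0,0,-0.4,0,80],[0,0,-0.7,0,80],[0,0,-1,0,80],[0,0,-1,0,80]]
  ]
}}

```text
time_s: 37.3
tool_pos: [0.5336, -0.1515, 0.1371]
tcp_rot: [0.005, 0.149, 0.989, -0.001]
contact_force: [1.8, 0.3, 0.4]
gripper_width: 0.801
```

Emit:
{"api": "apply_moves", "payload": {
  "motion": [
    [[0,-0.3,-0.3,0,80],[0,-0.6,-0.6,0,80],[0,-0.8,-1,0,80],[0,-0.8,-1,0,80],[0,-0.8,-1,0,80],[0,-0.8,-1,0,80]]
  ]
}}

```text
time_s: 37.8
tool_pos: [0.5061, -0.227, 0.2307]
tcp_rot: [-0.0, 0.149, 0.989, 0.0]
contact_force: [-0.3, -0.1, 0.9]
gripper_width: 0.803
```

```bash
python3 - <<'E'
from h import *; from bench import r
s=show()
for n in('side','wrist','top'): cv2.imwrite(f'pics/{n}9.png',r.snapshot(n)[:,:,::-1])
E
```

```text
t 37.8 yaw 162.83 F [-0.25 -0.14  0.93] T [ 0.075 -0.173  0.007] w 69.8 p [ 0.5061 -0.227   0.2307] j7 1.54 e7 0.015
```

View pics/side9.png

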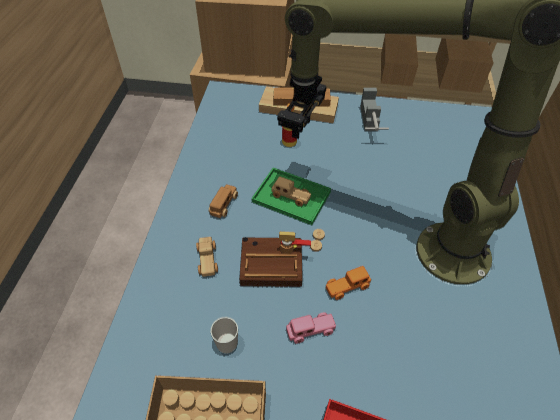

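View pics/wrist9.png

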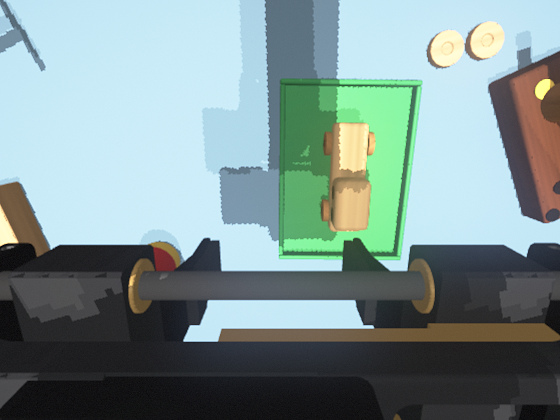

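View pics/top9.png

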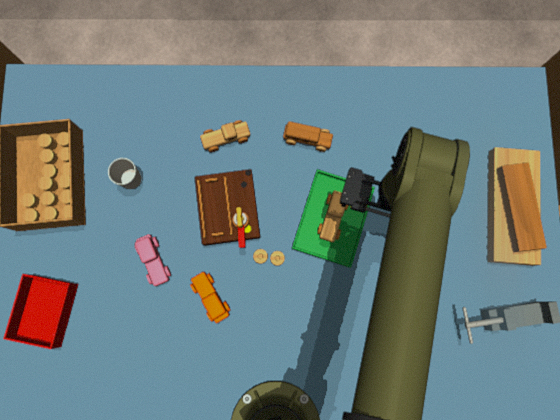

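```bash
python3 -c "
from bench import r
print(r.job_done()); print(r.state()['time_s'])"
```

```text
the job is handed in; nothing more can be done
None
the job is handed in; nothing more can be done
```

The toy car is out of the jig and standing on its wheels inside the green tray. I handed the job in at about 38 s of the 72 s allowed; no verdict is reported.

- **Freeing the knob:** I rocked it with four firm pushes, alternating sides, at about 0.10–0.18 N m each, well under the 0.32 N m at which the stud shears. On the fifth approach it turned past the earlier binding point at friction level, so it was free.
- **Swinging the arm clear:** I turned it to about 1.5 rad (0 is across the car, 1.15 is required), worked out from the tool's angle. The camera pictures show the red arm pointing along the jig's -x.
- **Moving the car:** I gripped it across the cabin (the fingers read 39.9 mm against the 40 mm width) and lifted it 100 mm. I lowered it until the wrist felt the tray floor, eased off and opened the fingers.

**Last checks:** The final pictures show the car upright near the tray's centre, the red arm clear, nothing else visibly moved, and the gripper raised clear of everything. I judged the resting pose by eye and did not measure the car's tilt or its height on the floor.

**What disagreed or went wrong:**
- The first wrist-camera measurement, taken while the arm was still settling, and the top camera put the knob about 4–6 mm off. I used a settled re-measurement.
- The first grip closed on the collar under the bar (17.5 mm instead of 12 mm). I redid it 6 mm higher.
- On the first anticlockwise push, wrist torque read about 0.10 N m and joint effort about 0.16 N m. Both are within the firm-push range.

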